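Clamp the guide camera with the slip-clutch cap

ROBOT

A 6-joint arm with a two-finger parallel gripper is mounted at the origin on the work surface. World frame = base frame: x ahead of the robot, y to its left, z up, the work surface at z = 0. Lengths are in m, angles in rad, forces in N, time in s.
With the tool pointing down it reaches from about 0.35 to 0.85 m from the base axis. Payload 8.1 kg.
Tool frame: the origin (TCP) lies between the finger pads; the fingertips stand 11 mm ahead of it and the grasp point (between the pads) lies 8 mm behind it; x points along the fingers, y is the direction in which the jaws open and shut, and the axes are right-handed (so a half turn about x gives the same grasp; the last joint's range is limited). The gripper opens to 85 mm and grips with 20 to 120 N. Pads are 22 mm wide; open, the fingers measure 114 mm over their backs; the gripper's body (76 mm by 85 mm) begins 54 mm behind the grasp point. The pads swing forward as they close: fully open they stand 13 mm farther back than shut.
Start: joints at [-1.367, 0.13, 1.488, -0, 1.523, -0.085], TCP at [0.171, -0.575, 0.242] pointing down, gripper open.
Joint ranges: [-2.96, 2.96], [-0.89, 2.26], [0.02, 2.5], [-1.34, 4.48], [0, 2.73], [-2.66, 2.66]. Speed limits (rad/s): [2.39, 2.39, 2.79, 3.14, 3.14, 3.14].

INTERFACE

Orientations are given as a unit quaternion [x, y, z, w].
In Python, from rig import * gives the robot as it stands.
- The arm moves only by the tool jog_arm, never from a script. Its argument "series" is a list of rows, each a list of 5 numbers: the opening, from -1 (shut) to 1 (fully open), then the shift along the tool's x, y, z in mm, then the turn about the tool's x in rad. A call has exactly 10 rows; each row is the pose to reach, as a shift and turn from the pose commanded when the call began, along the tool's axes at that moment; what a row does not reach only later rows make up. A row lasts 1/8 s, in which the tool goes at most 62.5 mm and 10.7 degrees, less where a joint would pass 70% of its speed; a pose out of reach is approached as far as the arm can. A call with a gripper value outside its range is refused whole. The fingers move at their own pace and stop on an object; "force" is the grip in N (left out, the last holds). Time passes only in rows, so rows that repeat a pose let the fingers close, or fill a call up. It gives the time, the measured TCP pose, the force and the opening at its end, in the units of the state.
- get_obs(): the state, without advancing time (a new reading comes with each control period).
- capture(name): name is "scene" or "top"; returns a dict with "pixels" (384x512x3 uint8, blue, green, red), "K" (3x3 intrinsics, pixels), "k1" (the pictures are not rectified: a ray, as slopes to the right and down, at radius r is drawn at 1 + k1 r^2 times it, then the intrinsics apply), "eye" and "attitude" of the camera in the world. Camera axes: x right, y up, looking along -z (the intrinsics and any distortion apply to the point x, -y, -z); pixel columns grow to the right and rows downward; lengths in m; the calibration is good to about 2 mm. A picture is of the moment at which its call begins. There is no depth.
- hand_in(): hands the job in, once; it reports no verdict.
The state is a dict: "time_s": time; "joints": joint angles; "dq": joint speeds; "joint_torque": joint torques, N m; "position": TCP position; "tool_rot": TCP orientation; "contact_force": force on the tool from outside, world axes, zero at the start; "torque": the same for the moment, N m; "opening": finger opening in m.
Only numpy, scipy, OpenCV 4.12 (cv2) and the standard library are available. Lean on these libraries where they do the work, as an engineer would, in place of code of your own. Each camera call takes 0.05 s, during which the arm holds its last target.

TASK

Slide the blue guide camera's foot bar, nose first and lying flat, into the open end of the white mount's slot and under the clamp foot until its nose rests against the orange end stop; push it home gently. Then turn the black knurled cap clockwise, without leaning on it, until its clutch slips: the white mark on the cap and the red mark on the collar below it, in line at first, must end clearly parted (20 degrees or more) but by no more than 60 degrees. Let go, with the camera clamped, and leave the other things alone.

Things in the scene. Friction and masses are not known exactly. Their poses are not given: they have to be found in the camera images.
- mount: White clamp head, fixed. Origin on the table under the clamp screw's vertical axis; z up; x runs along the slot from its open end (-x) to the end stop (+x). Base x -120 to +75, 124 mm wide; its flat top, the slot's floor, is 24 mm up. Grey rails 9 mm high: slot 35 mm wide from x -40 to +30, flared mouth from x -67 (60 wide) to -40. Bridge above: x -30 to a post at +58, underside at 58 to 60 mm.
- stop: Orange end stop closing the slot, 10 by 40 by 14 mm, fixed on the mount. Origin: centre of the lower edge of its face, on the slot floor; axes as the mount's, so the bar's nose is home at x = 0 of this frame.
- camera_grip (a point): Centre of the blue camera body, half-way up: the place to grasp. It is 36 by 36 by 48 mm, upright on the rear of an aluminium foot bar 140 long, 32 wide, 12 mm thick; 0.15 to 0.3 kg in all. The point is 38 mm above the bar's underside, 122 mm behind its nose; x axis along the bar to the nose, z up.
- nose (a point): Middle of the lower edge of the foot bar's nose (the front end, away from the blue body); x points forward along the bar, z up.
- camera: The camera with its bar as one loose body; origin in the middle of the bar's underside, 70 mm behind the nose; x to the nose, z up.
- cap_grip (a point): On the vertical axis of the black knurled cap, 24 mm above its underside: the height to grip. Cap round, 37 mm across, 36 tall, gripped at any yaw. Clockwise from above screws the foot down 5 mm per rad, and the cap sinks with it, so a turning hand must sink too. 0.15 N m turns it while the screw runs free. The screw stays where it is left. Its way to the bar is 0.5 to 2.2 rad.
- cap_mark (a point): Lower end of the white mark on the cap's side (it goes on over the cap's top), 21 mm from the axis. Once the foot bears on the bar the cap stops sinking and, 0.1 to 0.4 rad later, its clutch slips at 0.32 N m: the cap then turns on at that torque, the collar stands still. A hand's push down on the cap adds to the clamp force: keep it under 15 N.
- collar_mark (a point): Red mark on the aluminium collar (48 mm across, 5 mm thick) just beneath the cap, 21 mm from the axis. The collar turns with the screw; at the start it is in line with the cap's mark. The straight distance between the two marks is 42 mm times the sine of half the slip angle.
- bridge: White bridge over the slot that carries the screw, cap and clamp foot; locked on its post. Origin in the middle of its underside, on the screw's axis; z up, x as the mount's. The round brass clamp foot, 20 mm across, hangs below it on the axis, its underside 2.5 to 11 mm above a bar lying in the slot (bar top 36 mm above the table), differing each time. It clamps with about 35 N when the clutch slips.
- level: Small round green bubble level, 24 mm across, 8 mm high, standing loose on the mount's base beside the slot. Leave it.
- eyepiece_a: Eyepiece standing upright, 42 mm across, 72 mm high; origin under its foot. Leave it.
- eyepiece_b: Bigger eyepiece, 50 mm across, 72 mm high; origin under its foot. Leave it.
- counterweight: Steel counterweight disc, 70 mm across, 45 mm high; origin under its centre. Leave it.
- lens_cap: Black lens cap lying flat, 52 mm across, 12 mm high; origin under its centre. Leave it.
- driver: Screwdriver with a yellow handle lying on the table. Leave it.
There are look-alikes about, which are no part of the job. Of the things like the mount, leave any that is green or pink; of the rest the larger one is meant.

How it is judged:
On the way, in this order (a step that is already met when the one before it is completed fails the run):
1. the camera's bar lies flat in the slot with its nose against the end stop (x of nose in the frame of stop above -0.0015 m and y of nose in the frame of stop between -0.004 and 0.004 m and z of nose in the frame of stop below 0.002 m and angle between nose's own z axis and vertical below 0.06 rad), for 0.2 s.
2. the clutch has slipped while the foot bears on the seated bar (all of step 1 and horizontal distance between cap_mark and collar_mark above 0.006 m and contact force between bridge and camera above 5 N), for 0.2 s.
At the end, for the whole second after the job is handed in: The bar lies flat in the slot, nose within 1.5 mm of the end stop; the clamp foot presses on it with more than 5 N; the cap's and the collar's marks are 6 to 21 mm apart (slip of about 17 to 60 degrees); camera at rest and released (all of step 2 and horizontal distance between cap_mark and collar_mark below 0.021 m and linear speed of camera below 0.01 m/s); the robot touches nothing.
It fails at once if the nose is rammed into the end stop with more than 30 N (contact force between camera and stop above 30 N).
It fails at once if the foot is forced on to the bar with more than 55 N (leaning on the cap) (contact force between bridge and camera above 55 N).
It fails at once if the clutch is overrun: marks more than 25 mm apart (73 degrees) (horizontal distance between cap_mark and collar_mark above 0.025 m).
It fails at once if the camera is tipped over (angle between camera's own z axis and vertical above 0.6 rad).
It fails at once if a bystander is shifted by more than 20 mm (distance of any of eyepiece_a, eyepiece_b, counterweight, lens_cap, driver, level from where it was at the start of the episode above 0.02 m).
It also fails if it takes over 64 s, if anything falls off the work surface, if the arm or the gripper's body presses on something with over 40 N, if the wrist force passes 120 N, or if a joint passes its speed limit or range.

## Working session

There is one attempt and no reset: what is moved stays moved. The work goes in short steps, Python scripts to look and compute and a tool call to move; the robot and the scene stay as the last step left them, time stands still between calls to the robot, and variables do not carry over. Pictures are saved under pics/ and viewed, and the job is handed in when it is done.

Besides the shell and the picture viewer there is one more tool, called in YAML: its name, and indented under it one key for each argument. jog_arm: Moves the arm, as the interface text tells. Its arguments: {"type":"object","properties":{"series":{"type":"array","items":{"type":"array","items":{"type":"number"}}},"force":{"type":"number"}},"required":["series"]}

```bash
ls; mkdir -p pics; python3 - <<'E'
from rig import *
import cv2
print(get_obs())
for n in ("scene","top"):
    c=capture(n); cv2.imwrite(f"pics/{n}0.png",c["pixels"]); print(n,c["K"],c["k1"],c["eye"],c["attitude"])
E
```

```text
pics
{'time_s': 0.0, 'joints': array([-1.36738163e+00,  1.31163600e-01,  1.48927061e+00,  2.85327395e-05,
        1.52300509e+00, -8.54094098e-02]), 'dq': array([-1.50162454e-03, -1.56614446e-03,  1.36938768e-04,  1.03180236e-03,
       -6.44028013e-04,  2.31508205e-05]), 'joint_torque': array([-3.22299915e-03, -5.69402111e+01, -5.00557351e+01, -5.48654443e-04,
        1.46921701e-02, -1.55060195e-05]), 'position': array([ 0.17081414, -0.5746227 ,  0.24124772]), 'tool_rot': array([-0.69971762, -0.102412  ,  0.6997745 , -0.1011073 ]), 'contact_force': array([-0.22451926, -0.06357191, -0.09769046]), 'torque': array([ 0.03302024,  0.04042142, -0.01534727]), 'opening': 0.08532814987612318}
scene [[381.23265934   0.         252.67791309]
 [  0.         381.23265934 193.76463169]
 [  0.           0.           1.        ]] -0.05715733598663413 [1.02139766 0.68037088 0.69973612] [0.14430013 0.42442974 0.8463359  0.28766719]
top [[423.66630325   0.         254.38682169]
 [  0.         423.66630325 193.73082117]
 [  0.           0.           1.        ]] -0.06538657239460573 [0.37203477 0.02634112 1.12555289] [ 0.0496907  -0.03467131 -0.70336754  0.70823925]
```

View pics/scene0.png

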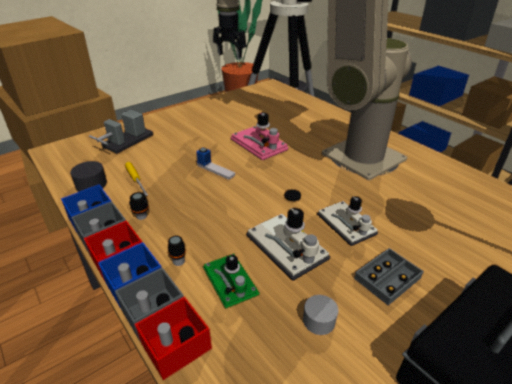

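View pics/top0.png

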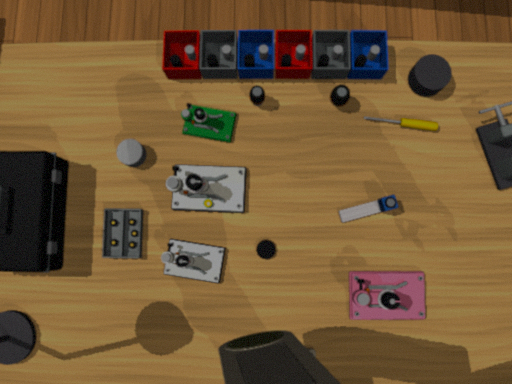

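```bash
cat > h.py <<'E'
import numpy as np, cv2
from scipy.spatial.transform import Rotation as R
from rig import *
def ray(c,u,v):
    K=c["K"]; xd=np.array([(u-K[0,2])/K[0,0],(v-K[1,2])/K[1,1]])
    p=xd.copy()
    for _ in range(30): p=xd/(1+c["k1"]*(p@p))
    d=R.from_quat(c["attitude"]).apply([p[0],-p[1],-1.0]); return np.array(c["eye"]),d
def onz(c,u,v,z):
    o,d=ray(c,u,v); return o+d*(z-o[2])/d[2]
def proj(c,P):
    p=R.from_quat(c["attitude"]).inv().apply(np.asarray(P)-c["eye"]); s=np.array([p[0]/-p[2],-p[1]/-p[2]])
    s=s*(1+c["k1"]*(s@s)); return s*[c["K"][0,0],c["K"][1,1]]+[c["K"][0,2],c["K"][1,2]]
def tri(c1,a,c2,b):
    o1,d1=ray(c1,*a);o2,d2=ray(c2,*b); d1/=np.linalg.norm(d1);d2/=np.linalg.norm(d2)
    A=np.stack([d1,-d2],1); t=np.linalg.lstsq(A,o2-o1,rcond=None)[0]
    p,q=o1+t[0]*d1,o2+t[1]*d2; return (p+q)/2,np.linalg.norm(p-q)
def crop(c,u0,v0,u1,v1,s,fn):
    im=cv2.resize(c["pixels"][v0:v1,u0:u1],None,fx=s,fy=s,interpolation=cv2.INTER_CUBIC)
    for u in range((u0+9)//10*10,u1,10):
        cv2.putText(im,str(u),((u-u0)*s,8),0,.3,(0,0,255),1); cv2.line(im,((u-u0)*s,10),((u-u0)*s,14),(0,0,255),1)
    for v in range((v0+9)//10*10,v1,10):
        cv2.putText(im,str(v),(0,(v-v0)*s+3),0,.3,(0,0,255),1)
    cv2.imwrite(fn,im)
E
python3 - <<'E'
from h import *
t=capture("top"); s=capture("scene")
crop(t,160,155,255,220,8,"pics/mt.png"); crop(s,240,200,335,280,7,"pics/ms.png"); crop(t,330,185,410,230,8,"pics/ct.png"); crop(s,190,140,245,185,9,"pics/cs.png")
for uv in [(209,188),(194,260),(370,208),(389,203),(341,215),(257,95),(340,95),(430,75),(266,249),(131,152),(210,122),(387,296)]: print(uv,onz(t,*uv,0.0).round(3))
E
```

```text
(209, 188) [0.522 0.173 0.   ]
(194, 260) [0.33  0.209 0.   ]
(370, 208) [ 0.47  -0.257  0.   ]
(389, 203) [ 0.484 -0.309  0.   ]
(341, 215) [ 0.451 -0.18   0.   ]
(257, 95) [0.782 0.046 0.   ]
(340, 95) [ 0.783 -0.183  0.   ]
(430, 75) [ 0.844 -0.437  0.   ]
(266, 249) [0.36  0.019 0.   ]
(131, 152) [0.62 0.39 0.  ]
(210, 122) [0.705 0.174 0.   ]
(387, 296) [ 0.24  -0.298  0.   ]
```

View pics/mt.png

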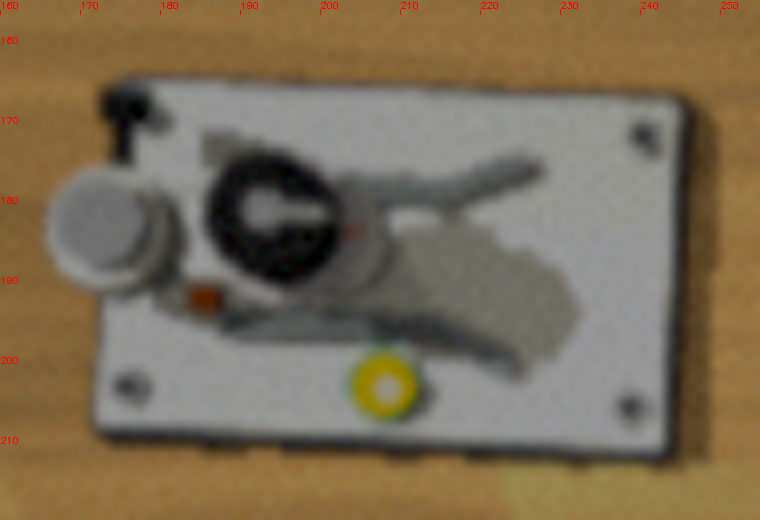

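View pics/ms.png

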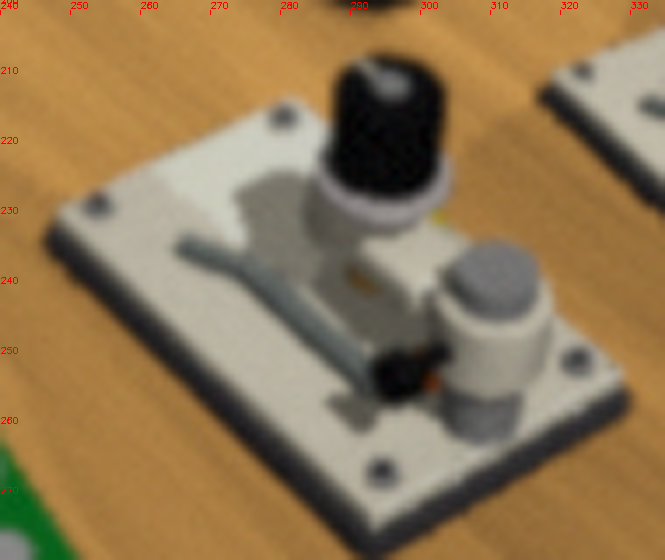

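View pics/ct.png

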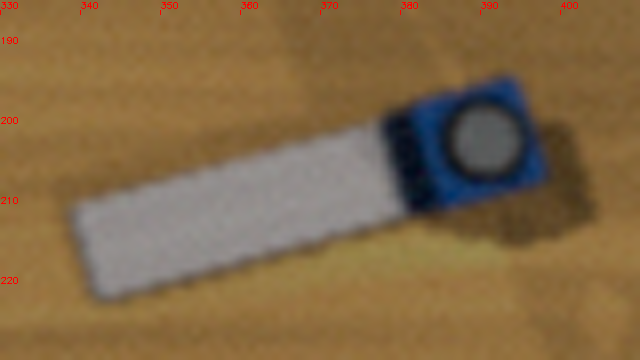

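View pics/cs.png

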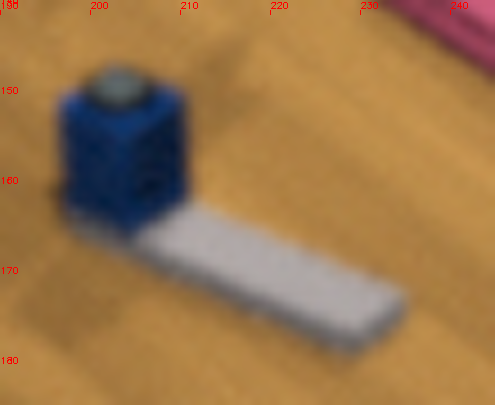

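```bash
python3 - <<'E'
from h import *
t=capture("top"); s=capture("scene")
img=t["pixels"]; hsv=cv2.cvtColor(img,cv2.COLOR_BGR2HSV)
# plate mask
m=((hsv[...,1]<60)&(hsv[...,2]>110)).astype(np.uint8)*255
roi=np.zeros_like(m); roi[158:216,165:252]=255; m&=roi
m=cv2.morphologyEx(m,cv2.MORPH_CLOSE,np.ones((9,9)))
cs=max(cv2.findContours(m,0,2)[0],key=cv2.contourArea); 
print(cv2.contourArea(cs)); print(cv2.approxPolyDP(cs,3,True)[:,0].tolist())
T=[(174.8,165.3),(245,167),(243,211.5),(171.8,208.7)]
for p in T: print("top corner",onz(t,*p,.024).round(4))
S=[(281,214),(248.5,232),(293,274.5),(327,254)]
for p in S: print("scene corner",onz(s,*p,.024).round(4))
# camera
hs=cv2.cvtColor(img,cv2.COLOR_BGR2HSV)
m=((hs[...,0]>100)&(hs[...,0]<125)&(hs[...,1]>120)).astype(np.uint8)*255
roi=np.zeros_like(m); roi[185:225,370:405]=255; m&=roi
print("blue",cv2.minAreaRect(np.argwhere(m)[:,::-1].astype(np.float32)))
for n,p in dict(noseL=(339.3,211),noseR=(342,222.3),rearL=(377.5,200.5),rearR=(382,212)).items(): print(n,onz(t,*p,.012).round(4))
for n,p in dict(tl=(394,194.5),br=(398,207.5),fl=(381,199),fr=(384,212)).items(): print(n,onz(t,*p,.062).round(4))
print("scene bar nose top corners",onz(s,234.5,173,.012).round(4),onz(s,229,178,.012).round(4))
m=((hsv[...,1]<60)&(hsv[...,2]>110)).astype(np.uint8)*255
roi=np.zeros_like(m); roi[195:228,330:384]=255; m&=roi
cs=max(cv2.findContours(m,0,2)[0],key=cv2.contourArea); r=cv2.minAreaRect(cs);print(r)
for q in cv2.boxPoints(r): print(q,onz(t,*q,.012).round(4))
# cap: tri
P,e=tri(t,(193.8,181.6),s,(295,211)); print("cap top",P,e)
E
```

```text
3000.5
[[166, 180], [172, 191], [172, 207], [242, 210], [242, 167], [179, 165], [177, 175]]
top corner [0.579  0.2625 0.024 ]
top corner [0.5751 0.0757 0.024 ]
top corner [0.4573 0.0796 0.024 ]
top corner [0.4633 0.2669 0.024 ]
scene corner [0.4644 0.0845 0.024 ]
scene corner [0.58   0.0883 0.024 ]
scene corner [0.5859 0.267  0.024 ]
scene corner [0.4755 0.2695 0.024 ]
blue ((387.800048828125, 202.9000244140625), (12.965337753295898, 16.76007080078125), 71.56504821777344)
noseL [ 0.461  -0.1733  0.012 ]
noseR [ 0.4314 -0.1799  0.012 ]
rearL [ 0.4894 -0.2748  0.012 ]
rearR [ 0.459 -0.286  0.012]
tl [ 0.4996 -0.3037  0.062 ]
br [ 0.4666 -0.3129  0.062 ]
fl [ 0.488  -0.2703  0.062 ]
fr [ 0.4551 -0.277   0.062 ]
scene bar nose top corners [ 0.4378 -0.1759  0.012 ] [ 0.4684 -0.1631  0.012 ]
((358.8653564453125, 211.17306518554688), (12.36651611328125, 39.46760559082031), 74.74488067626953)
[338.19998 210.4    ] [ 0.4626 -0.1704  0.012 ]
[376.2769  200.01538] [ 0.4906 -0.2716  0.012 ]
[379.53073 211.94614] [ 0.4591 -0.2794  0.012 ]
[341.45383 222.33075] [ 0.4313 -0.1785  0.012 ]
cap top [0.51984174 0.19204106 0.13215142] 0.0012308571997515876
```

```bash
cat >> h.py <<'E'
def axes():
    o=get_obs(); M=R.from_quat(o["tool_rot"]).as_matrix(); return o,M
def delta(target,yawz=None):
    "tool shift mm to target TCP; yawz: desired heading (deg) of tool z, mod 180"
    o,M=axes(); d=M.T@(np.array(target)-o["position"])*1000
    out=[d.round(2)]
    if yawz is not None:
        cur=np.degrees(np.arctan2(M[1,2],M[0,2])); # +turn about tool x(down) = clockwise
        dy=(cur-yawz+90)%180-90; out.append((cur.round(2),"turn rad",np.radians(dy).round(4)))
    return out
def st():
    o,M=axes(); print("t",round(o["time_s"],2),"p",o["position"].round(4),"j6",o["joints"][5].round(3),"F",o["contact_force"].round(1),"T",o["torque"].round(3),"op",round(o["opening"],4),"yawz",np.degrees(np.arctan2(M[1,2],M[0,2])).round(2),"down",M[:,0].round(4))
E
python3 - <<'E'
from h import *
st(); print(delta([.4785,-.2915,.12],105.4)); print(get_obs()["joints"])
E
```

```text
t 0.3 p [ 0.1709 -0.575   0.2419] j6 -0.085 F [ 0.  -0.1  0.1] T [-0.014  0.006 -0.03 ] op 0.0851 yawz -163.45 down [-2.e-04  6.e-04 -1.e+00]
[array([ 122.06, -184.05, -375.61]), (np.float64(-163.45), 'turn rad', np.float64(-1.5508))]
[-1.36736338e+00  1.30713403e-01  1.48852339e+00 -1.90963017e-05
  1.52300711e+00 -8.53642663e-02]
```

jog_arm:
  series:
    - [1,13,-20,-42,-0.17]
    - [1,27,-41,-84,-0.34]
    - [1,40,-61,-125,-0.51]
    - [1,54,-82,-167,-0.68]
    - [1,67,-102,-209,-0.86]
    - [1,81,-123,-250,-1.03]
    - [1,94,-143,-292,-1.2]
    - [1,108,-164,-334,-1.38]
    - [1,122,-184,-376,-1.55]
    - [1,122,-184,-376,-1.55]
  force: 60

```text
time_s: 1.55
position: [0.4801, -0.2887, 0.1188]
tool_rot: [0.427, 0.564, -0.427, 0.563]
contact_force: [-1.0, -0.1, 0.1]
opening: 0.0854
```

```bash
python3 - <<'E'
from h import *
st(); print(delta([.4785,-.2915,.030],105.4))
t=capture("top"); s=capture("scene")
crop(t,330,160,430,240,7,"pics/ct1.png"); crop(s,160,100,260,190,7,"pics/cs1.png")
E
```

```text
t 1.55 p [ 0.4801 -0.2887  0.1188] j6 -0.907 F [-1.  -0.1  0.1] T [-0.022 -0.012  0.025] op 0.0854 yawz -74.31 down [-0.0015  0.002  -1.    ]
[array([88.76, -2.2 ,  2.49]), (np.float64(-74.31), 'turn rad', np.float64(0.0051))]
```

View pics/ct1.png

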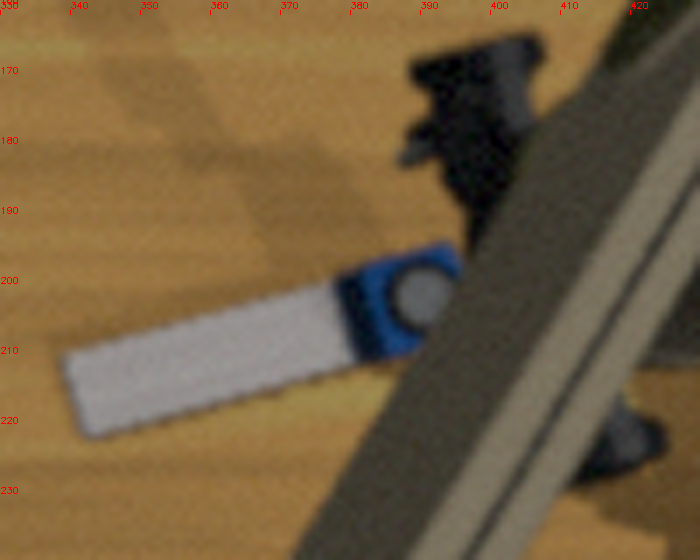

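View pics/cs1.png

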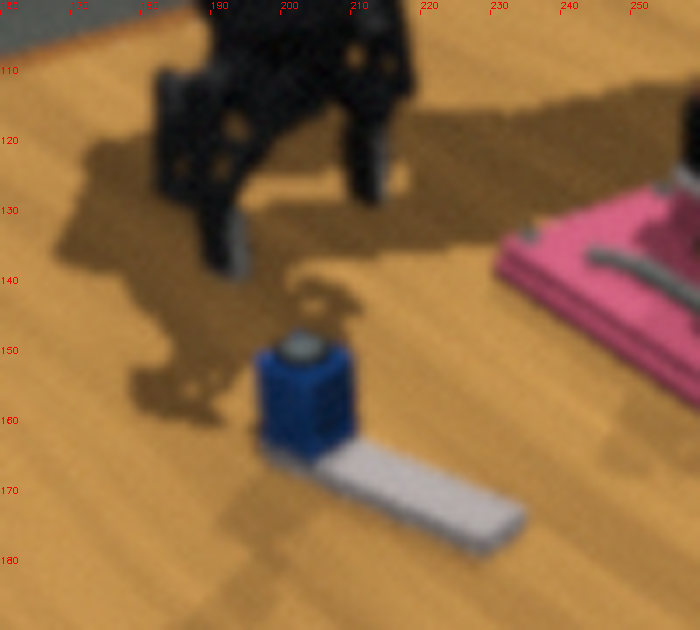

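```bash
python3 - <<'E'
from h import *
t=capture("top"); s=capture("scene"); o,M=axes()
for dz in (-.011,0.002):
  P=o["position"]+[0,0,dz]
  print(proj(s,P),proj(t,P))
  for sg in(-1,1): print("  ",proj(s,P+M[:,1]*.05*sg),proj(t,P+M[:,1]*.05*sg))
for c,n in((t,'t'),(s,'s')): print(n,proj(c,[.4785,-.2915,.062]))
E
```

```text
[202.6633638  136.45205291] [395.65847768 200.78911091]
   [212.98441476 130.7444437 ] [401.69197013 220.8144113 ]
   [191.80443519 142.46723362] [389.64155486 180.96817101]
[202.35613902 132.87412872] [397.34023743 200.2283218 ]
   [212.74733408 127.22350202] [403.45910013 220.50648027]
   [191.41968881 138.83184371] [391.2378776  180.15991237]
t [389.45734884 202.77281631]
s [203.94223175 149.32224442]
```

jog_arm:
  series:
    - [1,0,0,0,0]
    - [1,15,0,0,0]
    - [1,30,0,0,0]
    - [1,45,0,0,0]
    - [1,60,0,0,0]
    - [1,72,0,0,0]
    - [1,82,0,0,0]
    - [1,88,0,0,0]
    - [1,90,0,0,0]
    - [1,90,0,0,0]

```text
time_s: 3.0
position: [0.4791, -0.2918, 0.0305]
tool_rot: [0.429, 0.562, -0.429, 0.562]
contact_force: [-0.7, 0.1, -0.6]
opening: 0.0858
```

```bash
python3 - <<'E'
from h import *
st(); print(delta([.4785,-.2915,.030],105.4))
E
```

```text
t 3.0 p [ 0.4791 -0.2918  0.0305] j6 -0.906 F [-0.7  0.1 -0.6] T [ 0.003 -0.065 -0.041] op 0.0858 yawz -74.65 down [ 3.e-04 -2.e-04 -1.e+00]
[array([ 0.54, -0.51, -0.47]), (np.float64(-74.65), 'turn rad', np.float64(-0.0008))]
```

jog_arm:
  series:
    - [-1,0,0,0,0]
    - [-1,0,0,0,0]
    - [-1,0,0,0,0]
    - [-1,0,0,0,0]
    - [-1,0,0,0,0]
    - [-1,0,0,0,0]
    - [-1,0,0,0,0]
    - [-1,0,0,0,0]
    - [-1,0,0,0,0]
    - [-1,0,0,0,0]
  force: 60

```text
time_s: 4.25
position: [0.4794, -0.292, 0.0308]
tool_rot: [0.429, 0.562, -0.429, 0.563]
contact_force: [0.7, -0.1, 5.0]
opening: 0.0356
```

```bash
python3 - <<'E'
from h import *
st()
t=capture("top")
crop(t,330,160,430,240,7,"pics/ct2.png")
hsv=cv2.cvtColor(t["pixels"],cv2.COLOR_BGR2HSV)
m=((hsv[...,1]<60)&(hsv[...,2]>110)).astype(np.uint8)*255
roi=np.zeros_like(m); roi[195:228,330:372]=255; m&=roi
cs=max(cv2.findContours(m,0,2)[0],key=cv2.contourArea); r=cv2.minAreaRect(cs);print(r)
for q in cv2.boxPoints(r): print(q,onz(t,*q,.012).round(4))
E
```

```text
t 4.25 p [ 0.4794 -0.292   0.0308] j6 -0.906 F [ 0.7 -0.1  5. ] T [ 0.028 -0.073  0.006] op 0.0356 yawz -74.64 down [ 9.e-04 -6.e-04 -1.e+00]
((356.1470642089844, 212.0882568359375), (12.369316101074219, 33.71245193481445), 75.96376037597656)
[338.29413 210.1765 ] [ 0.4632 -0.1706  0.012 ]
[371.      202.00002] [ 0.4853 -0.2575  0.012 ]
[374.      214.00002] [ 0.4536 -0.2647  0.012 ]
[341.29413 222.1765 ] [ 0.4317 -0.1781  0.012 ]
```

View pics/ct2.png

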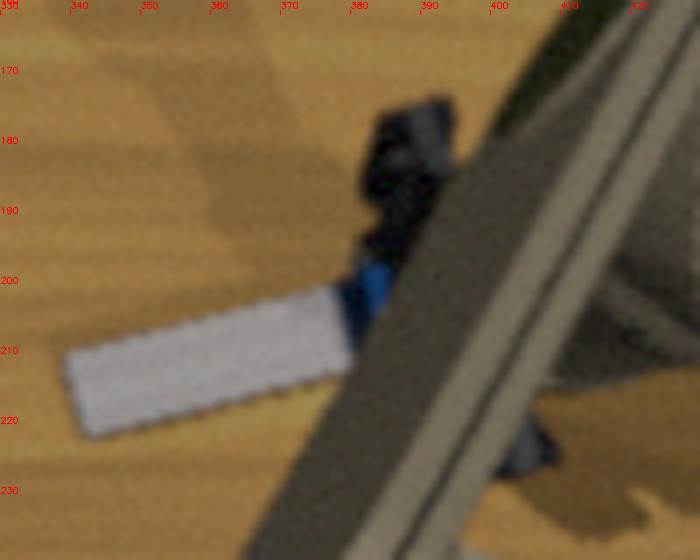

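```bash
cat > mfit.py <<'E'
from h import *
def edge(c,a,b,side,half=5,n=40):
    "subpixel max-gradient points along line a-b, line-fit (fitLine)"
    g=cv2.GaussianBlur(cv2.cvtColor(c["pixels"],cv2.COLOR_BGR2GRAY).astype(np.float32),(0,0),.8)
    a=np.array(a,float);b=np.array(b,float);d=(b-a)/np.linalg.norm(b-a);nn=np.array([-d[1],d[0]])
    off=np.arange(-half,half+.01,.1); pts=[]
    for f in np.linspace(0,1,n):
        q=a+f*(b-a)+off[:,None]*nn
        pr=cv2.remap(g,q[:,0].astype(np.float32)[None],q[:,1].astype(np.float32)[None],cv2.INTER_CUBIC)[0]
        gr=np.gradient(pr)*side; pts.append(q[np.argmax(gr)])
    pts=np.array(pts,np.float32)
    return cv2.fitLine(pts,cv2.DIST_HUBER,0,.01,.01).ravel(), pts
def inter(l,m):
    A=np.array([[l[0],-m[0]],[l[1],-m[1]]]); t=np.linalg.solve(A,[m[2]-l[2],m[3]-l[3]]); return np.array([l[2]+t[0]*l[0],l[3]+t[0]*l[1]])
E
python3 - <<'E'
from mfit import *
t=capture("top")
# normal = (-dy,dx); for a->b rightwards normal is down. brightness rises along normal*side
top,_=edge(t,(185,165.5),(240,167),1,4); bot,_=edge(t,(178,209),(238,211),-1,4)
right,_=edge(t,(245,172),(243,207),1,4); left,_=edge(t,(172.8,194),(172,206),-1,4)
for n,l in zip("tbrl",(top,bot,right,left)): print(n,l.round(3))
C=[inter(top,left),inter(top,right),inter(bot,right),inter(bot,left)]
W=[onz(t,*c,.024) for c in C]
for c,w in zip(C,W): print(c.round(2),w.round(4))
W=np.array(W); print("ctr",W.mean(0)); 
for i,j in((1,0),(2,3),(3,0),(2,1)): d=W[j]-W[i]; print(np.linalg.norm(d).round(4),np.degrees(np.arctan2(d[1],d[0])).round(2))
# lower rail straight top outer/inner
for nm,a,b,sd in(("lr inner",(192,194),(206,195.3),-1),("lr outer",(192,198),(206,198.5),1),("ur inner",(207,181.5),(216,181.8),1),("ur outer",(205,177.3),(216,178),-1)):
    l,p=edge(t,a,b,sd,2.5); print(nm,l.round(3)); e=l[2:]; d=l[:2]
    A,B=[onz(t,*(e+k*d),.033) for k in(-6,6)]; v=A-B; print(A.round(4),B.round(4),np.degrees(np.arctan2(v[1],v[0])).round(2))
E
```

```text
t [9.99000e-01 3.40000e-02 2.10524e+02 1.66246e+02]
b [9.99000e-01 4.00000e-02 2.08024e+02 2.09270e+02]
r [ 4.50000e-02 -9.99000e-01  2.43422e+02  1.88927e+02]
l [ 1.37000e-01 -9.91000e-01  1.72215e+02  1.99988e+02]
[177.05 165.1 ] [0.5796 0.2565 0.024 ]
[244.4  167.41] [0.574  0.0773 0.024 ]
[242.44 210.64] [0.4595 0.0811 0.024 ]
[171.13 207.8 ] [0.4657 0.2687 0.024 ]
ctr [0.5196747  0.17092029 0.024     ]
0.1793 88.21
0.1877 88.12
0.1146 -6.11
0.1145 -1.93
lr inner [ 1.00000e+00 -1.10000e-02  1.98937e+02  1.92595e+02]
[0.5049 0.2106 0.033 ] [0.5055 0.1791 0.033 ] 90.97
lr outer [ 1.00000e+00 -3.00000e-03  1.99585e+02  1.97981e+02]
[0.4909 0.2085 0.033 ] [0.4912 0.1771 0.033 ] 90.49
ur inner [ 1.00000e+00 -4.00000e-03  2.11849e+02  1.80891e+02]
[0.5361 0.1774 0.033 ] [0.5364 0.1459 0.033 ] 90.52
ur outer [9.94000e-01 1.12000e-01 2.10851e+02 1.76580e+02]
[0.5493 0.1802 0.033 ] [0.5459 0.1488 0.033 ] 83.78
```

```bash
python3 - <<'E'
from h import *
st(); print(delta([.5139,-.0119,.080],-91.84)); t=capture("top")
print(onz(t,207.5,203,.032),onz(t,185,192,.038),onz(t,224,201.5,.033),onz(t,227,176,.033),onz(t,203.7,184,.09))
E
```

```text
t 4.35 p [ 0.4794 -0.292   0.0308] j6 -0.906 F [0.8 0.3 5.1] T [ 0.067 -0.091 -0.032] op 0.0351 yawz -74.64 down [ 9.e-04 -6.e-04 -1.e+00]
[array([ -49.3 ,  107.5 , -260.88]), (np.float64(-74.64), 'turn rad', np.float64(0.3001))]
[0.47816766 0.17195916 0.032     ] [0.50593869 0.23055234 0.038     ] [0.48225769 0.1288935  0.033     ] [0.54932726 0.12215592 0.033     ] [0.51976396 0.1747024  0.09      ]
```

jog_arm:
  series:
    - [-1,-12,0,0,0]
    - [-1,-30,0,0,0]
    - [-1,-49,9,-22,0.03]
    - [-1,-49,27,-65,0.08]
    - [-1,-49,45,-109,0.13]
    - [-1,-49,63,-152,0.18]
    - [-1,-49,81,-196,0.23]
    - [-1,-49,97,-235,0.28]
    - [-1,-49,105,-255,0.3]
    - [-1,-49,107.5,-261,0.3]

```text
time_s: 5.65
position: [0.5137, -0.0104, 0.0802]
tool_rot: [0.508, 0.492, -0.507, 0.493]
contact_force: [-0.3, -0.5, -1.8]
opening: 0.0354
```

jog_arm:
  series:
    - [-1,0,0,0,0]
    - [-1,0,0,0,0]
    - [-1,0,0,0,0]
    - [-1,5,0,0,0]
    - [-1,10,0,0,0]
    - [-1,15,0,0,0]
    - [-1,19,0,0,0]
    - [-1,20,0,0,0]
    - [-1,20,0,0,0]
    - [-1,20,0,0,0]

```text
time_s: 6.9
position: [0.5137, -0.0115, 0.0595]
tool_rot: [0.508, 0.492, -0.508, 0.492]
contact_force: [0.3, 0.4, -1.8]
opening: 0.0352
```

```bash
python3 - <<'E'
from h import *
st(); print(delta([.5139,-.0119,.0575],-91.84))
t=capture("top"); s=capture("scene")
crop(t,165,140,295,230,6,"pics/t3.png"); crop(s,210,140,335,260,6,"pics/s3.png")
o,M=axes(); g=o["position"]; f=-M[:,2]
for dx,dz in((.122,-.02),(.122,-.032)):
  for w in(-.016,.016): print(proj(t,g+f*dx+M[:,1]*w+[0,0,dz]),proj(s,g+f*dx+M[:,1]*w+[0,0,dz]))
E
```

```text
t 6.9 p [ 0.5137 -0.0115  0.0595] j6 -0.09 F [ 0.3  0.4 -1.8] T [-0.064  0.047  0.024] op 0.0352 yawz -91.83 down [ 4.e-04 -0.e+00 -1.e+00]
[array([2.04, 0.23, 0.37]), (np.float64(-91.83), 'turn rad', np.float64(0.0002))]
[230.83883471 193.86267047] [277.20798342 220.01911478]
[231.41571004 181.62622659] [267.63404919 224.68658463]
[231.18747889 194.40827988] [277.03297657 223.43230314]
[231.75685535 182.30102053] [267.52543109 228.11668542]
```

View pics/t3.png

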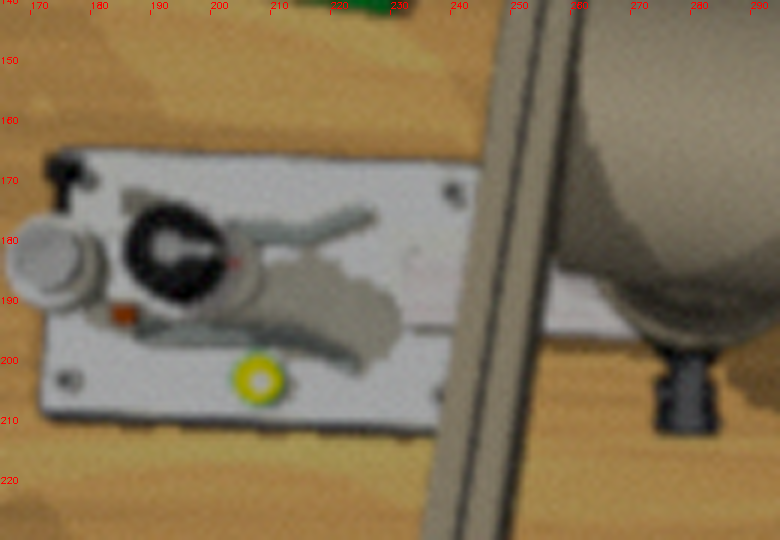

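View pics/s3.png

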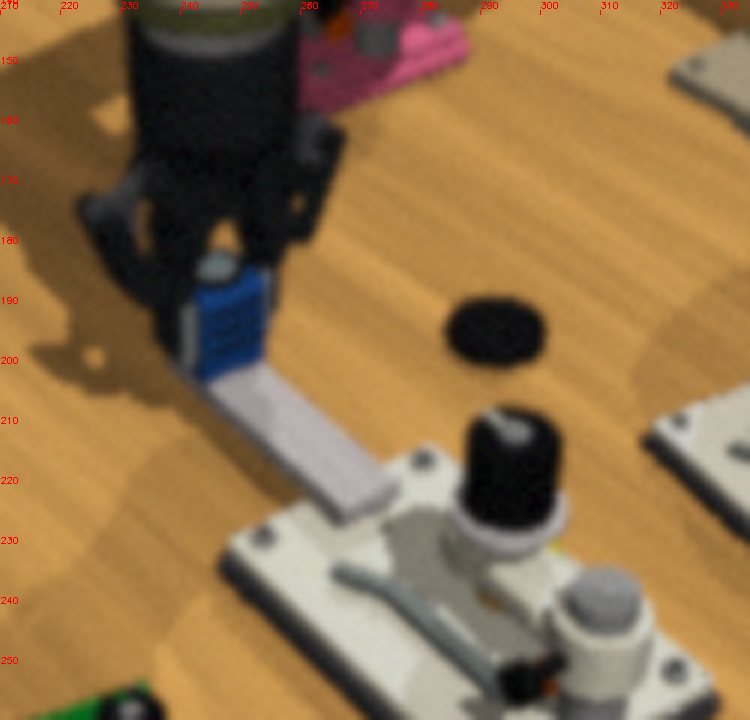

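jog_arm:
  series:
    - [-1,1.5,0,0,0]
    - [-1,3,0,0,0]
    - [-1,3.5,0,-2,0]
    - [-1,3.5,0,-8,0]
    - [-1,3.5,0,-15,0]
    - [-1,3.5,0,-22,0]
    - [-1,3.5,0,-29,0]
    - [-1,3.5,0,-35,0]
    - [-1,3.5,0,-38,0]
    - [-1,3.5,0,-38,0]

```text
time_s: 8.25
position: [0.5147, 0.0266, 0.0558]
tool_rot: [-0.508, -0.492, 0.508, -0.492]
contact_force: [-0.4, -0.1, -1.6]
opening: 0.0353
```

```bash
python3 - <<'E'
from h import *
st(); t=capture("top"); s=capture("scene")
crop(t,165,150,275,225,7,"pics/t4.png"); crop(s,220,170,335,270,6,"pics/s4.png")
o,M=axes(); print((o["position"]-M[:,2]*.122).round(4))
E
```

```text
t 8.25 p [0.5147 0.0266 0.0558] j6 -0.016 F [-0.4 -0.1 -1.6] T [-0.044  0.068 -0.009] op 0.0353 yawz -91.81 down [-0.e+00 -1.e-04 -1.e+00]
[0.5186 0.1483 0.0558]
```

View pics/t4.png

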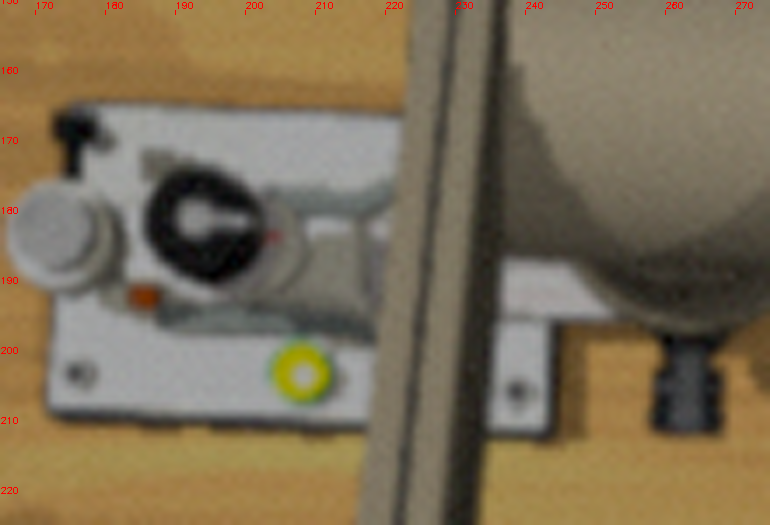

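View pics/s4.png

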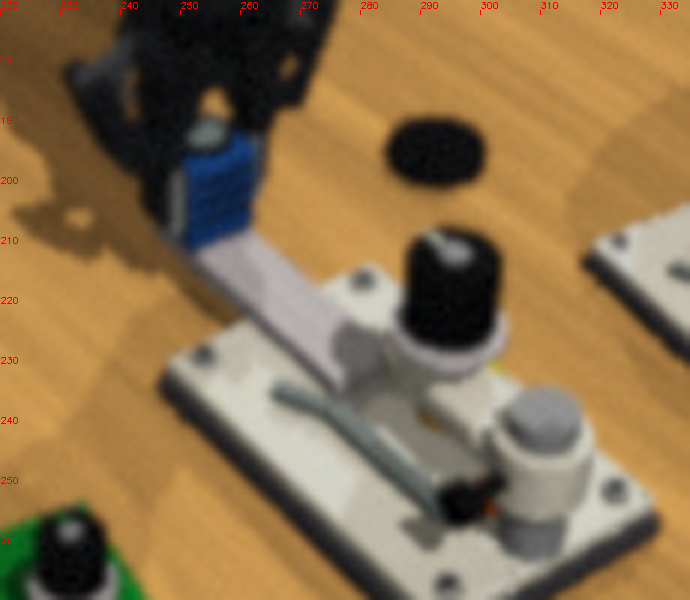

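jog_arm:
  series:
    - [-1,0,0,-3,0]
    - [-1,0,0,-6,0]
    - [-1,0,0,-9,0]
    - [-1,0,0,-12,0]
    - [-1,0,0,-15,0]
    - [-1,0,0,-18,0]
    - [-1,0,0,-21,0]
    - [-1,0,0,-24,0]
    - [-1,0,0,-27,0]
    - [-1,0,0,-30,0]

```text
time_s: 9.6
position: [0.5157, 0.0566, 0.0558]
tool_rot: [0.508, 0.492, -0.508, 0.492]
contact_force: [-0.0, 0.0, -2.3]
opening: 0.0356
```

```bash
python3 - <<'E'
from h import *
st(); t=capture("top"); s=capture("scene")
crop(t,165,150,275,225,7,"pics/t5.png"); crop(s,220,170,335,270,6,"pics/s5.png")
o,M=axes(); print((o["position"]-M[:,2]*.122).round(4))
E
```

```text
t 9.6 p [0.5157 0.0566 0.0558] j6 0.043 F [-0.   0.  -2.3] T [-0.073 -0.007  0.003] op 0.0356 yawz -91.83 down [ 0. -0. -1.]
[0.5195 0.1787 0.0558]
```

View pics/t5.png

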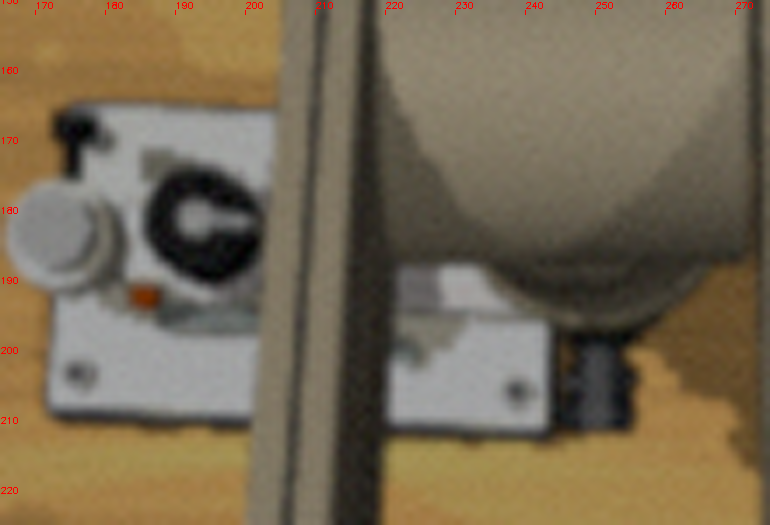

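View pics/s5.png

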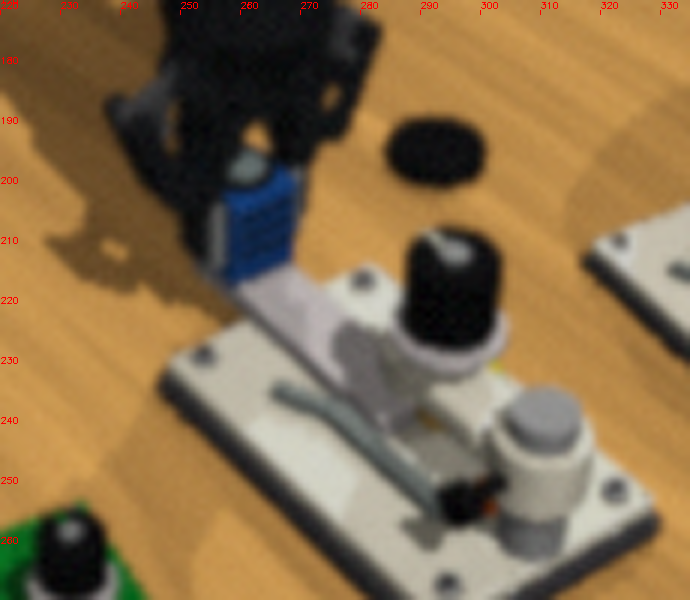

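jog_arm:
  series:
    - [-1,0.3,0,-3,0]
    - [-1,0.5,0,-7,0]
    - [-1,0.5,0,-11,0]
    - [-1,0.5,0,-15,0]
    - [-1,0.5,0,-19,0]
    - [-1,0.5,0,-23,0]
    - [-1,0.5,0,-27,0]
    - [-1,0.5,0,-31,0]
    - [-1,0.5,0,-34,0]
    - [-1,0.5,0,-36,0]

```text
time_s: 10.95
position: [0.5168, 0.0926, 0.0553]
tool_rot: [0.508, 0.492, -0.508, 0.492]
contact_force: [0.3, -1.2, -1.8]
opening: 0.0354
```

```bash
python3 - <<'E'
from h import *
st()
o,M=axes(); print((o["position"]-M[:,2]*.122).round(4))
E
```

```text
t 10.95 p [0.5168 0.0926 0.0553] j6 0.112 F [ 0.3 -1.2 -1.8] T [-0.114 -0.023 -0.018] op 0.0354 yawz -91.83 down [ 1.e-04 -0.e+00 -1.e+00]
[0.5207 0.2145 0.0553]
```

jog_arm:
  series:
    - [-1,0,0,0,0]
    - [-1,0,0,-0.5,0]
    - [-1,0,0,-1,0]
    - [-1,0,0,-1.7,0]
    - [-1,0,0,-2.4,0]
    - [-1,0,0,-3.1,0]
    - [-1,0,0,-3.8,0]
    - [-1,0,0,-4.5,0]
    - [-1,0,0,-5.2,0]
    - [-1,0,0,-6,0]
  force: 20

```text
time_s: 12.2
position: [0.517, 0.0985, 0.0553]
tool_rot: [-0.508, -0.492, 0.508, -0.492]
contact_force: [-0.6, 0.7, -2.9]
opening: 0.0355
```

```bash
python3 - <<'E'
from h import *
st()
o,M=axes(); print((o["position"]-M[:,2]*.122).round(4))
t=capture("top"); s=capture("scene")
crop(t,165,150,275,225,7,"pics/t6.png"); crop(s,240,180,335,270,7,"pics/s6.png")
E
```

```text
t 12.2 p [0.517  0.0985 0.0553] j6 0.123 F [-0.6  0.7 -2.9] T [-0.018 -0.018  0.072] op 0.0355 yawz -91.84 down [-0. -0. -1.]
[0.5209 0.2204 0.0553]
```

View pics/s6.png

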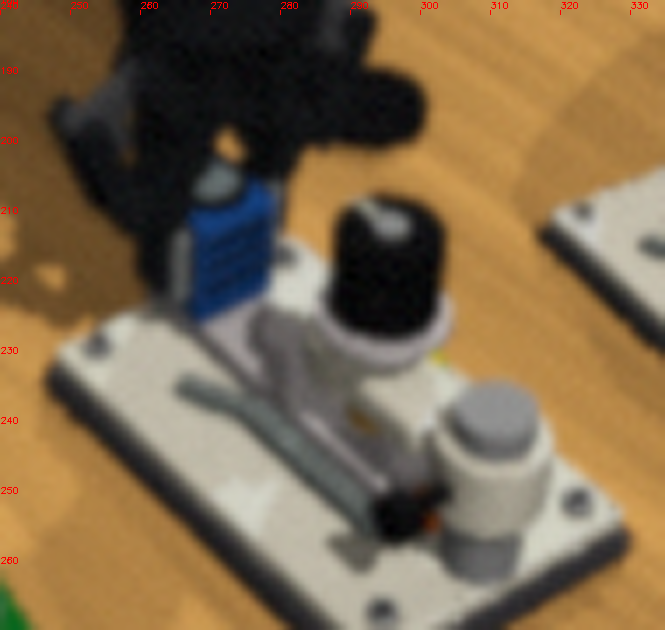

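jog_arm:
  series:
    - [-1,0,0,-0.4,0]
    - [-1,0,0,-0.8,0]
    - [-1,0,0,-1.2,0]
    - [-1,0,0,-1.6,0]
    - [-1,0,0,-2,0]
    - [-1,0,0,-2.4,0]
    - [-1,0,0,-2.8,0]
    - [-1,0,0,-3.2,0]
    - [-1,0,0,-3.6,0]
    - [-1,0,0,-4,0]

```text
time_s: 13.55
position: [0.5171, 0.1024, 0.0553]
tool_rot: [-0.508, -0.492, 0.508, -0.492]
contact_force: [0.3, -0.4, -0.8]
opening: 0.0353
```

```bash
python3 - <<'E'
from h import *
st()
o,M=axes(); print((o["position"]-M[:,2]*.122).round(4))
E
```

```text
t 13.55 p [0.5171 0.1024 0.0553] j6 0.13 F [ 0.3 -0.4 -0.8] T [-0.039 -0.023  0.05 ] op 0.0353 yawz -91.84 down [-1.e-04  0.e+00 -1.e+00]
[0.521  0.2244 0.0553]
```

jog_arm:
  series:
    - [-1,0,0,-0.4,0]
    - [-1,0,0,-0.8,0]
    - [-1,0,0,-1.2,0]
    - [-1,0,0,-1.6,0]
    - [-1,0,0,-2,0]
    - [-1,0,0,-2.4,0]
    - [-1,0,0,-2.7,0]
    - [-1,0,0,-3,0]
    - [-1,0,0,-3,0]
    - [-1,0,0,-3,0]

```text
time_s: 14.8
position: [0.5172, 0.105, 0.0553]
tool_rot: [-0.508, -0.492, 0.508, -0.492]
contact_force: [-0.3, -4.7, -0.8]
opening: 0.0356
```

```bash
python3 - <<'E'
from h import *
st()
o,M=axes(); print((o["position"]-M[:,2]*.122).round(4))
E
```

```text
t 14.8 p [0.5172 0.105  0.0553] j6 0.136 F [-0.3 -4.7 -0.8] T [-0.857  0.142  0.161] op 0.0356 yawz -91.84 down [-0.e+00 -6.e-04 -1.e+00]
[0.5211 0.2269 0.0553]
```

jog_arm:
  series:
    - [-1,0.3,0,-0.1,0]
    - [-1,0.6,0,-0.2,0]
    - [-1,0.8,0,-0.3,0]
    - [-1,0.8,0,-0.3,0]
    - [-1,0.8,0,-0.3,0]
    - [-1,0.8,0,-0.3,0]
    - [-1,0.8,0,-0.3,0]
    - [-1,0.8,0,-0.3,0]
    - [-1,0.8,0,-0.3,0]
    - [-1,0.8,0,-0.3,0]

```text
time_s: 16.05
position: [0.5175, 0.105, 0.0549]
tool_rot: [-0.508, -0.492, 0.508, -0.492]
contact_force: [-1.4, -7.4, 1.6]
opening: 0.0356
```

```bash
python3 - <<'E'
from h import *
st()
o,M=axes(); print((o["position"]-M[:,2]*.122).round(4))
E
```

```text
t 16.05 p [0.5175 0.105  0.0549] j6 0.136 F [-1.4 -7.4  1.6] T [-1.015  0.288  0.215] op 0.0356 yawz -91.84 down [ 3.0e-04 -1.1e-03 -1.0e+00]
[0.5214 0.2269 0.0547]
```

jog_arm:
  series:
    - [0.5,0,0,0,0]
    - [0.5,0,0,0,0]
    - [0.5,0,0,0,0]
    - [0.5,0,0,0,0]
    - [0.5,0,0,0,0]
    - [0.5,-4,0,0,0]
    - [0.5,-14,0,0,0]
    - [0.5,-34,0,0,0]
    - [0.5,-60,0,0,0]
    - [0.5,-90,0,0,0]

```text
time_s: 17.3
position: [0.5171, 0.1057, 0.1458]
tool_rot: [-0.508, -0.492, 0.508, -0.492]
contact_force: [0.6, 0.2, -0.6]
opening: 0.0641
```

```bash
python3 - <<'E'
from h import *
st()
t=capture("top"); s=capture("scene")
crop(t,165,150,275,225,7,"pics/t7.png"); crop(s,240,180,335,270,7,"pics/s7.png")
E
```

```text
t 17.3 p [0.5171 0.1057 0.1458] j6 0.136 F [ 0.6  0.2 -0.6] T [ 0.069 -0.014 -0.034] op 0.0641 yawz -91.83 down [-1.e-04  0.e+00 -1.e+00]
```

View pics/t7.png

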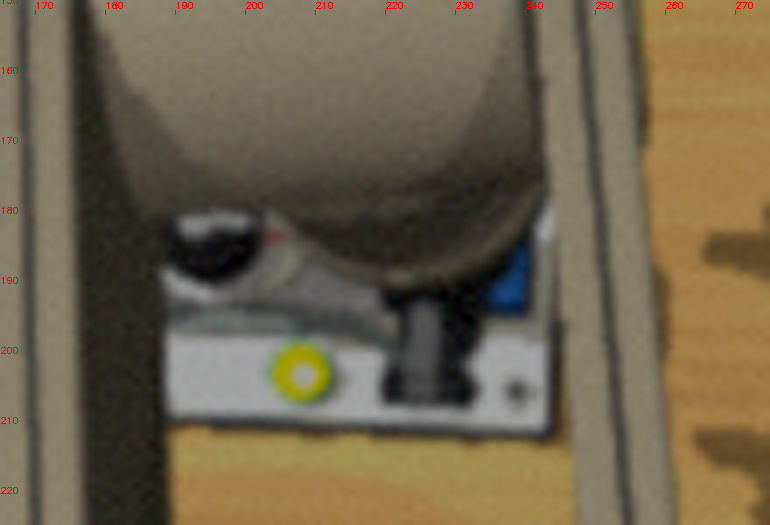

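View pics/s7.png

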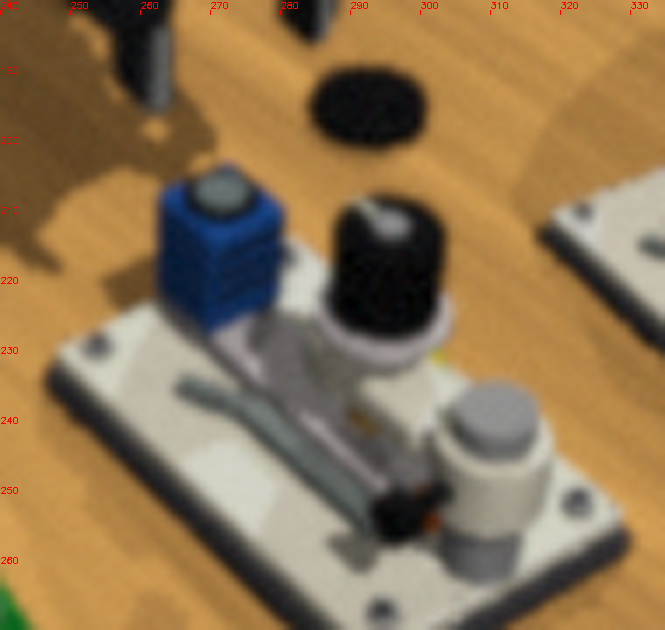

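```bash
python3 - <<'E'
from h import *
s=capture("scene")
g=np.array([.5175,.105,0]); f=np.array([.032,.9995,0]); l=np.array([-.9995,.032,0])
for a,b in((1,1),(1,-1),(-1,1),(-1,-1)):
    for z in(.084,.036): print(a,b,z,proj(s,g+f*.018*a+l*.018*b+[0,0,z]).round(1))
ax=np.array([.520,.1955,0])
for z in(.09,.095,.128,.132,.136): print("axis",z,proj(s,ax+[0,0,z]).round(2))
for z in(.095,.132):
  P=np.array([proj(s,ax+[.0185*np.cos(a),.0185*np.sin(a),z]) for a in np.arange(0,6.28,.2)]); print(z,P.min(0).round(1),P.max(0).round(1))
crop(s,250,195,315,245,12,"pics/s8.png")
E
```

```text
1 1 0.084 [281.5 209.2]
1 1 0.036 [280.7 223.3]
1 -1 0.084 [270.4 214.4]
1 -1 0.036 [269.9 228.6]
-1 1 0.084 [272.9 202.1]
-1 1 0.036 [272.3 216.2]
-1 -1 0.084 [261.9 207.2]
-1 -1 0.036 [261.6 221.3]
axis 0.09 [295.01 225.31]
axis 0.095 [295.15 223.74]
axis 0.128 [296.09 213.15]
axis 0.132 [296.21 211.84]
axis 0.136 [296.33 210.51]
0.095 [287.4 218.7] [302.9 228.9]
0.132 [288.3 206.9] [304.1 216.9]
```

View pics/s8.png

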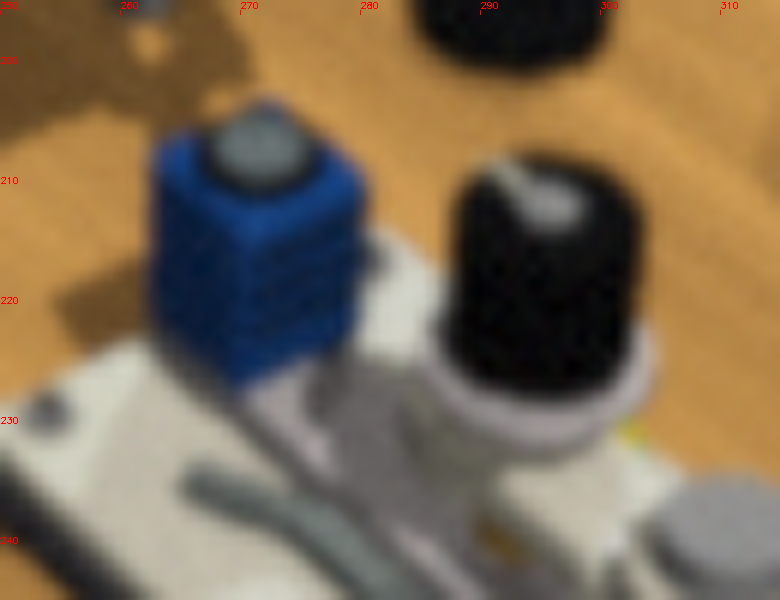

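```bash
python3 - <<'E'
from h import *
t=capture("top");s=capture("scene")
print(tri(t,(172,182.5),s,(309.5,238)))
for yz in (30,): print(delta([.520,.195,.150],yz))
st()
E
```

```text
(array([0.52413689, 0.25200599, 0.09260205]), np.float64(0.003964789557029135))
[array([-5.480e+00, -3.000e-02, -8.934e+01]), (np.float64(-91.84), 'turn rad', np.float64(1.0152))]
t 17.55 p [0.5172 0.1057 0.1445] j6 0.136 F [-0.5 -0.1 -0.3] T [-0.004  0.01  -0.014] op 0.064 yawz -91.84 down [ 2.e-04  1.e-04 -1.e+00]
```

jog_arm:
  series:
    - [0.5,-8,0,-5,-0.1]
    - [0.5,-12,0,-16,-0.25]
    - [0.5,-12,0,-30,-0.4]
    - [0.5,-12,0,-45,-0.55]
    - [0.5,-12,0,-60,-0.7]
    - [0.5,-12,0,-73,-0.83]
    - [0.5,-12,0,-83,-0.93]
    - [0.5,-12,0,-88,-0.98]
    - [0.5,-12,0,-89.4,-1.0]
    - [0.5,-12,0,-89.4,-1.0]

```text
time_s: 18.8
position: [0.5196, 0.1949, 0.1557]
tool_rot: [0.21, 0.676, -0.21, 0.675]
contact_force: [0.4, -0.1, 0.2]
opening: 0.0639
```

```bash
python3 - <<'E'
from h import *
st(); print(delta([.520,.195,.1105]))
t=capture("top");s=capture("scene")
crop(t,150,130,260,220,7,"pics/t9.png"); crop(s,240,160,335,260,7,"pics/s9.png")
E
```

```text
t 18.8 p [0.5196 0.1949 0.1557] j6 -0.701 F [ 0.4 -0.1  0.2] T [ 0.006  0.021 -0.059] op 0.0639 yawz -34.57 down [-1.4e-03 -4.0e-04 -1.0e+00]
[array([45.19,  0.38,  0.29])]
```

View pics/s9.png

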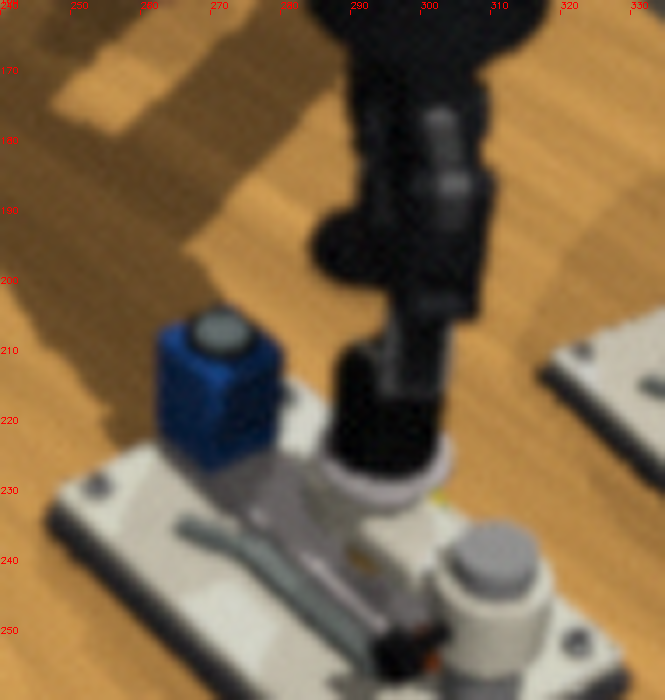

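jog_arm:
  series:
    - [0.5,4,0.3,0,0]
    - [0.5,12,0.3,0,0]
    - [0.5,22,0.3,0,0]
    - [0.5,32,0.3,0,0]
    - [0.5,40,0.3,0,0]
    - [0.5,44,0.3,0,0]
    - [0.5,45,0.3,0,0]
    - [0.5,45,0.3,0,0]
    - [-1,45,0.3,0,0]
    - [-1,45,0.3,0,0]
  force: 20

```text
time_s: 20.15
position: [0.5211, 0.196, 0.1124]
tool_rot: [0.211, 0.675, -0.209, 0.676]
contact_force: [0.5, 2.1, -1.5]
opening: 0.0366
```

```bash
python3 - <<'E'
from h import *
st()
E
```

```text
t 20.15 p [0.5211 0.196  0.1124] j6 -0.701 F [ 0.5  2.1 -1.5] T [ 0.274  0.088 -0.049] op 0.0366 yawz -34.54 down [ 0.0021  0.0015 -1.    ]
```

jog_arm:
  series:
    - [-1,0,0,0,0]
    - [-1,0,0,0,0]
    - [-1,0,0,0,0]
    - [-1,0,0,0,0]
    - [-1,0,0,0,0]
    - [-1,0,0,0,0]
    - [-1,0,0,0,0]
    - [-1,0,0,0,0]
    - [-1,0,0,0,0]
    - [-1,0,0,0,0]

```text
time_s: 21.4
position: [0.5209, 0.1959, 0.1123]
tool_rot: [0.21, 0.675, -0.209, 0.676]
contact_force: [2.5, 4.1, 2.7]
opening: 0.0367
```

```bash
python3 - <<'E'
from h import *
st(); o,M=axes(); print("F tool",(M.T@o["contact_force"]).round(1), delta([.520,.195,.1105]))
E
```

```text
t 21.4 p [0.5209 0.1959 0.1123] j6 -0.701 F [2.5 4.1 2.7] T [ 0.734 -0.379 -0.003] op 0.0367 yawz -34.53 down [ 0.0017  0.001  -1.    ]
F tool [-2.6  4.8 -0.3] [array([ 1.75, -1.26, -0.29])]
```

jog_arm:
  series:
    - [0.3,0,0,0,0]
    - [0.3,0,0.5,0,0]
    - [0.3,0,1.3,0,-0.15]
    - [0.3,0,1.3,0,-0.33]
    - [0.3,0,1.3,0,-0.51]
    - [0.3,0,1.3,0,-0.69]
    - [0.3,0,1.3,0,-0.87]
    - [0.3,0,1.3,0,-1.05]
    - [0.3,0,1.3,0,-1.23]
    - [0.3,0,1.3,0,-1.4]

```text
time_s: 22.65
position: [0.5205, 0.196, 0.1109]
tool_rot: [-0.276, 0.651, 0.276, 0.65]
contact_force: [0.9, 0.9, -0.4]
opening: 0.0552
```

```bash
python3 - <<'E'
from h import *
st(); o,M=axes(); print("F tool",(M.T@o["contact_force"]).round(1), delta([.5207,.196,.1105]))
E
```

```text
t 22.65 p [0.5205 0.196  0.1109] j6 -2.105 F [ 0.9  0.9 -0.4] T [-0.004 -0.01  -0.084] op 0.0552 yawz 46.0 down [-1.3e-03 -8.0e-04 -1.0e+00]
F tool [0.4 0.  1.3] [array([ 0.42, -0.13,  0.18])]
```

jog_arm:
  series:
    - [0.3,0,0,0,0]
    - [0.3,0,0,0,0]
    - [-1,0,0,0,0]
    - [-1,0,0,0,0]
    - [-1,0,0,0,0]
    - [-1,0,0,0,0]
    - [-1,0,0,0,0]
    - [-1,0,0,0,0]
    - [-1,0,0,0,0]
    - [-1,0,0,0,0]

```text
time_s: 23.9
position: [0.5216, 0.1958, 0.1118]
tool_rot: [-0.275, 0.652, 0.274, 0.652]
contact_force: [3.2, -5.7, 2.4]
opening: 0.0363
```

```bash
python3 - <<'E'
from h import *
st(); o,M=axes(); print("F tool",(M.T@o["contact_force"]).round(1), delta([.5207,.196,.1105]),M[:,1])
E
```

```text
t 23.9 p [0.5216 0.1958 0.1118] j6 -2.099 F [ 3.2 -5.7  2.4] T [-0.772 -0.434 -0.093] op 0.0363 yawz 45.62 down [ 1.2e-03 -7.0e-04 -1.0e+00]
F tool [-2.4 -6.2 -1.8] [array([ 1.34,  0.78, -0.49])] [-0.71472018  0.69940925 -0.00133039]
```

jog_arm:
  series:
    - [-1,0,-0.5,0,0]
    - [-1,0,-1,0,0]
    - [-1,0.3,-1,0,0.06]
    - [-1,0.6,-1,0,0.12]
    - [-1,0.9,-1,0,0.18]
    - [-1,1.2,-1,0,0.24]
    - [-1,1.5,-1,0,0.3]
    - [-1,1.8,-1,0,0.36]
    - [-1,2.1,-1,0,0.42]
    - [-1,2.4,-1,0,0.48]
  force: 40

```text
time_s: 25.15
position: [0.5218, 0.1959, 0.1095]
tool_rot: [-0.111, 0.698, 0.111, 0.698]
contact_force: [-0.7, -3.2, 6.0]
opening: 0.0359
```

```bash
python3 - <<'E'
from h import *
st(); o,M=axes(); print("F tool",(M.T@o["contact_force"]).round(1), "T tool",(M.T@o["torque"]).round(3))
t=capture("top");s=capture("scene")
crop(t,150,130,260,220,7,"pics/t10.png"); crop(s,260,180,325,250,10,"pics/s10.png")
E
```

```text
t 25.15 p [0.5218 0.1959 0.1095] j6 -1.619 F [-0.7 -3.2  6. ] T [-0.406  0.008  0.133] op 0.0359 yawz 18.06 down [ 2.e-04  3.e-04 -1.e+00]
F tool [-6.  -2.9 -1.6] T tool [-0.133  0.133 -0.384]
```

View pics/t10.png

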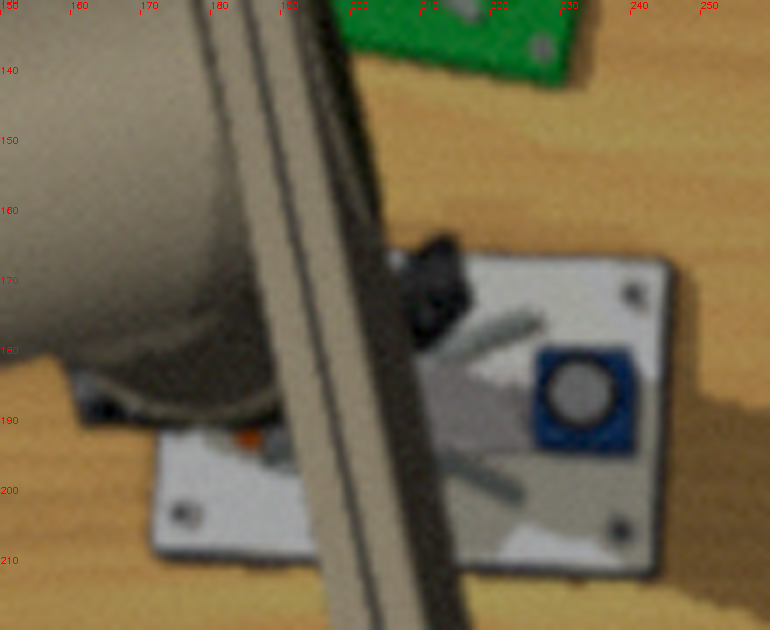

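View pics/s10.png

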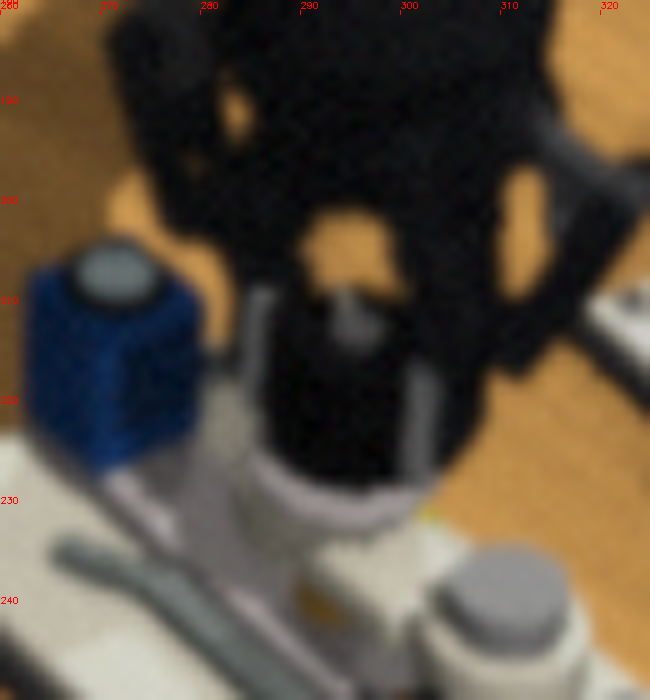

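jog_arm:
  series:
    - [-1,-0.4,0,0,0]
    - [-1,-0.8,0,0,0.0]
    - [-1,-0.8,0,0,0.04]
    - [-1,-0.6,0,0,0.08]
    - [-1,-0.4,0,0,0.12]
    - [-1,-0.2,0,0,0.16]
    - [-1,0,0,0,0.2]
    - [-1,0.2,0,0,0.24]
    - [-1,0.4,0,0,0.28]
    - [-1,0.5,0,0,0.3]

```text
time_s: 26.5
position: [0.5216, 0.1959, 0.1082]
tool_rot: [-0.006, 0.707, 0.006, 0.707]
contact_force: [1.7, 0.2, -1.7]
opening: 0.0359
```

```bash
cat > q.py <<'E'
from h import *
st(); o,M=axes(); print("F tool",(M.T@o["contact_force"]).round(1), "T tool",(M.T@o["torque"]).round(3))
E
python3 q.py
```

```text
t 26.5 p [0.5216 0.1959 0.1082] j6 -1.321 F [ 1.7  0.2 -1.7] T [-0.033 -0.381  0.112] op 0.0359 yawz 0.97 down [-3.e-04  3.e-04 -1.e+00]
F tool [1.7 0.2 1.7] T tool [-0.113 -0.381 -0.039]
```

jog_arm:
  series:
    - [-1,0.2,0,0,0.03]
    - [-1,0.3,0,0,0.06]
    - [-1,0.5,0,0,0.09]
    - [-1,0.6,0,0,0.12]
    - [-1,0.8,0,0,0.15]
    - [-1,0.9,0,0,0.18]
    - [-1,1.1,0,0,0.21]
    - [-1,1.2,0,0,0.24]
    - [-1,1.4,0,0,0.27]
    - [-1,1.5,0,0,0.3]

```text
time_s: 27.75
position: [0.5216, 0.1958, 0.1069]
tool_rot: [0.1, 0.7, -0.1, 0.7]
contact_force: [3.1, 3.6, -8.6]
opening: 0.0361
```

```bash
python3 q.py
```

```text
t 27.75 p [0.5216 0.1958 0.1069] j6 -1.019 F [ 3.1  3.6 -8.6] T [ 0.782 -0.726  0.169] op 0.0361 yawz -16.32 down [-3.e-04  1.e-04 -1.e+00]
F tool [8.6 4.4 2. ] T tool [-0.169 -0.477  0.954]
```

jog_arm:
  series:
    - [-1,0.6,0,0,0]
    - [-1,1.2,0,0,0.0]
    - [-1,1.4,0,0,0.04]
    - [-1,1.6,0,0,0.08]
    - [-1,1.8,0,0,0.12]
    - [-1,2,0,0,0.16]
    - [-1,2.2,0,0,0.2]
    - [-1,2.4,0,0,0.24]
    - [-1,2.5,0,0,0.26]
    - [-1,2.5,0,0,0.26]

```text
time_s: 29.0
position: [0.522, 0.1958, 0.1052]
tool_rot: [0.19, 0.681, -0.189, 0.681]
contact_force: [0.2, 3.8, 2.4]
opening: 0.0361
```

```bash
python3 q.py
```

```text
t 29.0 p [0.522  0.1958 0.1052] j6 -0.762 F [0.2 3.8 2.4] T [ 0.6    0.046 -0.037] op 0.0361 yawz -31.08 down [ 6.e-04  3.e-04 -1.e+00]
F tool [-2.4  3.4 -1.8] T tool [0.037 0.349 0.49 ]
```

jog_arm:
  series:
    - [-1,0.0,0,0,0.03]
    - [-1,0.1,0,0,0.06]
    - [-1,0.2,0,0,0.09]
    - [-1,0.4,0,0,0.12]
    - [-1,0.5,0,0,0.15]
    - [-1,0.7,0,0,0.18]
    - [-1,0.8,0,0,0.21]
    - [-1,1,0,0,0.24]
    - [-1,1.1,0,0,0.27]
    - [-1,1.2,0,0,0.3]

```text
time_s: 30.25
position: [0.522, 0.1958, 0.1037]
tool_rot: [0.29, 0.645, -0.29, 0.645]
contact_force: [0.3, 4.4, 4.4]
opening: 0.0358
```

```bash
python3 q.py; python3 - <<'E'
from h import *
t=capture("top");s=capture("scene")
crop(t,150,130,260,220,7,"pics/t11.png"); crop(s,260,180,325,250,10,"pics/s11.png")
E
```

```text
t 30.25 p [0.522  0.1958 0.1037] j6 -0.459 F [0.3 4.4 4.4] T [ 0.753 -0.247  0.081] op 0.0358 yawz -48.4 down [ 8.e-04  3.e-04 -1.e+00]
F tool [-4.4  3.2 -3.1] T tool [-0.081  0.399  0.684]
```

View pics/s11.png

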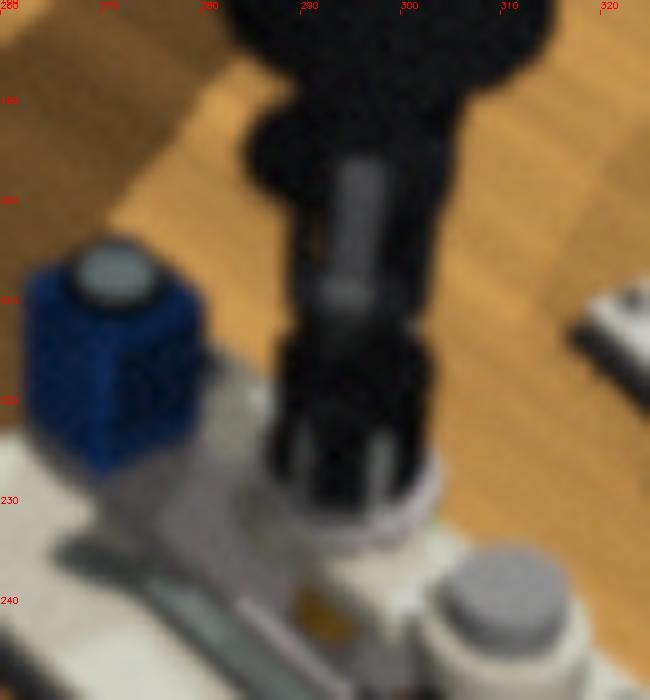

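View pics/t11.png

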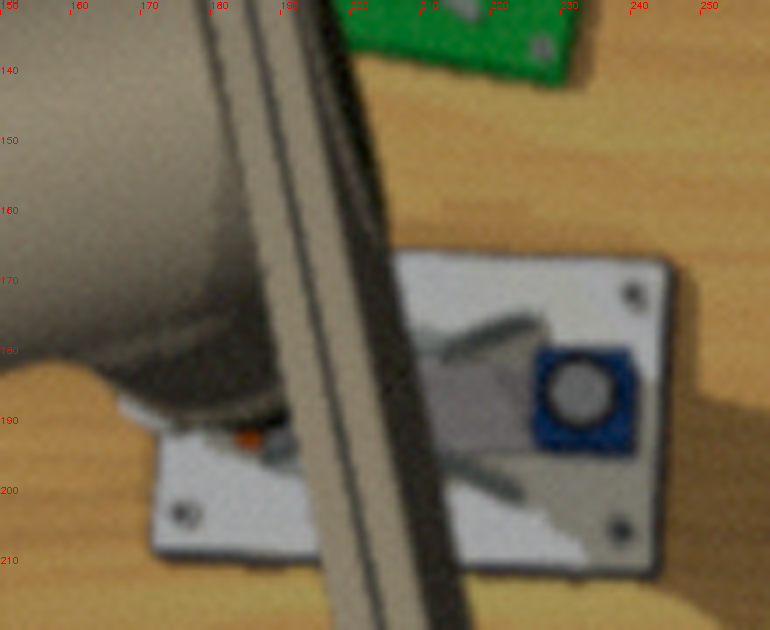

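jog_arm:
  series:
    - [-1,-0.3,0,0,0.02]
    - [-1,-0.4,0,0,0.04]
    - [-1,-0.3,0,0,0.06]
    - [-1,-0.2,0,0,0.08]
    - [-1,-0.1,0,0,0.1]
    - [-1,0,0,0,0.12]
    - [-1,0.1,0,0,0.14]
    - [-1,0.2,0,0,0.16]
    - [-1,0.3,0,0,0.18]
    - [-1,0.4,0,0,0.2]

```text
time_s: 31.6
position: [0.522, 0.1958, 0.1028]
tool_rot: [0.353, 0.613, -0.352, 0.613]
contact_force: [3.5, 5.0, 1.1]
opening: 0.0362
```

```bash
python3 q.py
```

```text
t 31.6 p [0.522  0.1958 0.1028] j6 -0.26 F [3.5 5.  1.1] T [ 0.989 -0.653  0.17 ] op 0.0362 yawz -59.84 down [ 7.e-04  2.e-04 -1.e+00]
F tool [-1.1  5.6 -2.6] T tool [-0.17   0.528  1.062]
```

jog_arm:
  series:
    - [-1,0.1,0.2,0,0.02]
    - [-1,0.2,0.4,-0.2,0.04]
    - [-1,0.3,0.6,-0.3,0.06]
    - [-1,0.4,0.6,-0.3,0.08]
    - [-1,0.5,0.6,-0.3,0.1]
    - [-1,0.6,0.6,-0.3,0.12]
    - [-1,0.7,0.6,-0.3,0.14]
    - [-1,0.8,0.6,-0.3,0.16]
    - [-1,0.9,0.6,-0.3,0.18]
    - [-1,1,0.6,-0.3,0.2]

```text
time_s: 32.85
position: [0.5221, 0.1961, 0.1019]
tool_rot: [0.412, 0.575, -0.412, 0.575]
contact_force: [4.1, 1.5, -0.6]
opening: 0.0357
```

```bash
python3 q.py
```

```text
t 32.85 p [0.5221 0.1961 0.1019] j6 -0.059 F [ 4.1  1.5 -0.6] T [ 0.147 -0.825  0.167] op 0.0357 yawz -71.29 down [-1.e-04 -2.e-04 -1.e+00]
F tool [ 0.6  4.3 -0.1] T tool [-0.167 -0.125  0.829]
```

jog_arm:
  series:
    - [-1,0.1,0.2,0,0.02]
    - [-1,0.2,0.4,0,0.04]
    - [-1,0.3,0.5,0,0.06]
    - [-1,0.4,0.5,0,0.08]
    - [-1,0.5,0.5,0,0.1]
    - [-1,0.6,0.5,0,0.12]
    - [-1,0.7,0.5,0,0.14]
    - [-1,0.8,0.5,0,0.16]
    - [-1,0.9,0.5,0,0.18]
    - [-1,0.9,0.5,0,0.2]

```text
time_s: 34.1
position: [0.5225, 0.1963, 0.1015]
tool_rot: [0.467, 0.531, -0.467, 0.531]
contact_force: [-2.7, -3.6, 6.5]
opening: 0.036
```

```bash
python3 q.py; python3 - <<'E'
from h import *
t=capture("top");s=capture("scene")
crop(t,150,130,260,220,7,"pics/t12.png"); crop(s,260,180,325,250,10,"pics/s12.png")
E
```

```text
t 34.1 p [0.5225 0.1963 0.1015] j6 0.141 F [-2.7 -3.6  6.5] T [-0.497  0.354  0.358] op 0.036 yawz -82.73 down [-2.e-04 -3.e-04 -1.e+00]
F tool [-6.5 -3.2  3.2] T tool [-0.358 -0.449 -0.414]
```

View pics/s12.png

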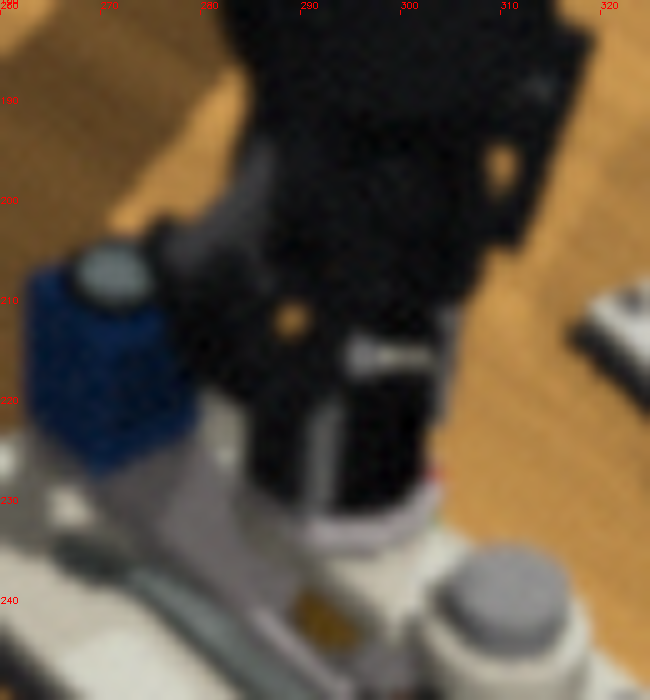

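```bash
cat > mk.py <<'E'
from h import *
import sys
ax=np.array([.5222,.196]); zt=float(sys.argv[1]) if len(sys.argv)>1 else .120
def red(c,roi):
    u0,v0,u1,v1=roi; im=c["pixels"][v0:v1,u0:u1].astype(float); b,g,r=im[...,0],im[...,1],im[...,2]
    w=np.clip(r-1.0*g-20-0*b,0,None)*((r-b)>20)*((g-b)<25); 
    if w.sum()==0: return None
    V,U=np.mgrid[v0:v1,u0:u1]; return np.array([(U*w).sum(),(V*w).sum()])/w.sum(), w.sum(), np.argwhere(w>15)[:, ::-1]+[u0,v0]
for n,roi in(("scene",(282,215,308,236)),("top",(180,165,215,200))):
    c=capture(n); r=red(c,roi)
    if r is None: print(n,"no red"); continue
    p=onz(c,*r[0],zt-.0360); d=p[:2]-ax; print(n,"red",r[0].round(2),r[1].round(0),p.round(4),"rad mm",(np.hypot(*d)*1e3).round(1),"ang",np.degrees(np.arctan2(d[1],d[0])).round(1))
    # predicted circle positions
E
python3 mk.py .120; python3 - <<'E'
from h import *
s=capture("scene")
ax=np.array([.5222,.196])
for uv in[(300.5,215.5),(298,215.6),(302,215.4),(295.5,215.5)]:
    p=onz(s,*uv,.120); d=p[:2]-ax; print(uv,p.round(4),(np.hypot(*d)*1e3).round(1),np.degrees(np.arctan2(d[1],d[0])).round(1))
print(proj(s,[*ax,.120]))
E
```

```text
scene red [302.88 226.63] 83.0 [0.5032 0.206  0.084 ] rad mm 21.4 ang 152.3
top red [211. 165.] 1.0 [0.5688 0.1583 0.084 ] rad mm 59.9 ang -39.0
(300.5, 215.5) [0.5106 0.2015 0.12  ] 12.8 154.6
(298, 215.6) [0.5156 0.1981 0.12  ] 7.0 162.0
(302, 215.4) [0.5076 0.2034 0.12  ] 16.4 153.2
(295.5, 215.5) [0.52   0.1943 0.12  ] 2.8 -141.5
[295.31828041 216.23780654]
```

jog_arm:
  series:
    - [-1,-0.5,0,0,0]
    - [-1,-1.0,-0.3,0,0]
    - [-1,-1.2,-0.3,0,0]
    - [-1,-1.2,-0.3,0,0.03]
    - [-1,-1.2,-0.3,0,0.06]
    - [-1,-1.2,-0.3,0,0.09]
    - [-1,-1.2,-0.3,0,0.12]
    - [-1,-1.2,-0.3,0,0.15]
    - [-1,-1.2,-0.3,0,0.18]
    - [-1,-1.2,-0.3,0,0.2]
  force: 55

```text
time_s: 35.6
position: [0.5222, 0.1962, 0.1018]
tool_rot: [-0.518, -0.481, 0.518, -0.481]
contact_force: [5.6, -1.6, -8.5]
opening: 0.0359
```

```bash
python3 q.py; python3 mk.py .120;  python3 - <<'E'
from h import *
t=capture("top");s=capture("scene")
crop(t,150,130,260,220,7,"pics/t13.png"); crop(s,270,190,325,250,12,"pics/s13.png")
E
```

```text
t 35.6 p [0.5222 0.1962 0.1018] j6 0.342 F [ 5.6 -1.6 -8.5] T [-0.231 -1.104  0.311] op 0.0359 yawz -94.24 down [-2.e-04 -3.e-04 -1.e+00]
F tool [8.5 5.7 1.2] T tool [-0.311 -0.149  1.118]
scene red [302.9 226.9] 72.0 [0.5039 0.2067 0.084 ] rad mm 21.2 ang 149.7
top red [212. 165.] 3.0 [0.5688 0.1558 0.084 ] rad mm 61.5 ang -40.8
```

View pics/s13.png

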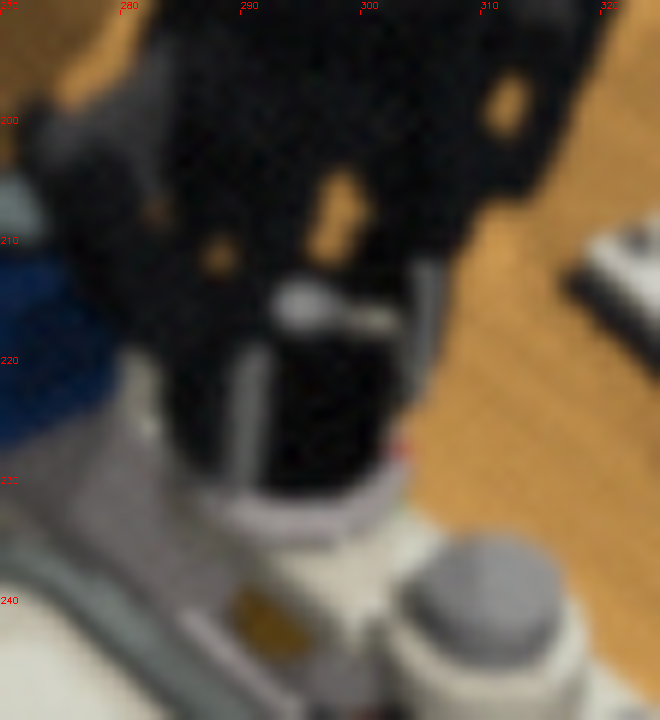

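jog_arm:
  series:
    - [-1,0.3,0,0,0]
    - [-1,0.6,0.3,0,0.02]
    - [-1,0.7,0.3,0,0.06]
    - [-1,0.7,0.3,0,0.1]
    - [-1,0.7,0.3,0,0.14]
    - [-1,0.7,0.3,0,0.18]
    - [-1,0.7,0.3,0,0.22]
    - [-1,0.7,0.3,0,0.26]
    - [-1,0.7,0.3,0,0.3]
    - [-1,0.7,0.3,0,0.3]

```text
time_s: 37.05
position: [0.5225, 0.1962, 0.1017]
tool_rot: [-0.584, -0.399, 0.584, -0.399]
contact_force: [3.3, -3.5, -4.0]
opening: 0.0356
```

```bash
python3 q.py; python3 mk.py .120;  python3 - <<'E'
from h import *
s=capture("scene")
crop(s,270,190,325,250,12,"pics/s14.png")
ax=np.array([.5222,.196])
for a in(90,100,110,120,130,140,150): print(a,proj(s,[ax[0]+.0185*np.cos(np.radians(a)),ax[1]+.0185*np.sin(np.radians(a)),.120]).round(1),proj(s,[ax[0]+.021*np.cos(np.radians(a)),ax[1]+.021*np.sin(np.radians(a)),.084]).round(1))
E
```

```text
t 37.05 p [0.5225 0.1962 0.1017] j6 0.64 F [ 3.3 -3.5 -4. ] T [-0.523 -0.547  0.118] op 0.0356 yawz -111.36 down [-2.e-04 -3.e-04 -1.e+00]
F tool [4.  4.3 2. ] T tool [-0.118 -0.288  0.7  ]
scene red [302.85 227.  ] 72.0 [0.5042 0.2069 0.084 ] rad mm 21.0 ang 148.8
top red [212.4 165. ] 5.0 [0.5688 0.1548 0.084 ] rad mm 62.2 ang -41.5
90 [300.7 220.3] [300.3 232.3]
100 [301.6 219.7] [301.3 231.6]
110 [302.4 219. ] [302.1 230.8]
120 [302.9 218.2] [302.7 229.9]
130 [303.1 217.3] [303.  228.9]
140 [303.2 216.4] [303.  227.9]
150 [303.  215.6] [302.8 226.9]
```

View pics/s14.png

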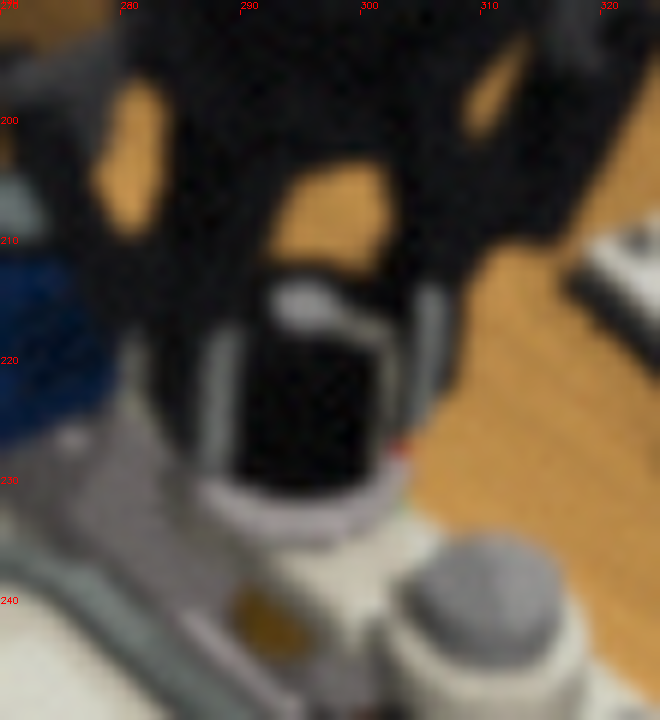

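```bash
python3 - <<'E'
from h import *
s=capture("scene")
crop(s,290,208,310,234,30,"pics/s15.png")
E
```

```text
(no output)
```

View pics/s15.png

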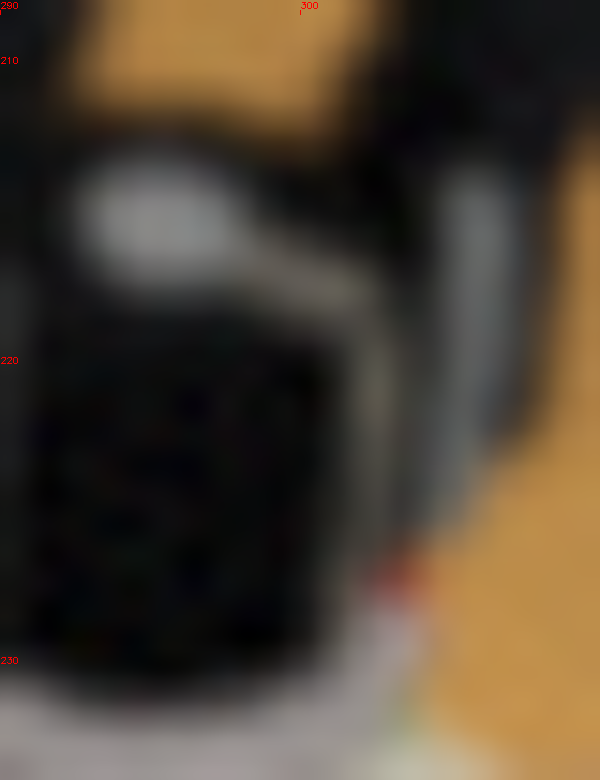

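jog_arm:
  series:
    - [-1,0,0,0,0.04]
    - [-1,0,0,0,0.08]
    - [-1,0,0,0,0.13]
    - [-1,0,0,0,0.13]
    - [-1,0,0,0,0.13]
    - [0.4,0,0,0,0.13]
    - [0.4,0,0,0,0.13]
    - [0.4,0,0,0,0.13]
    - [0.4,0,0,0,0.13]
    - [0.4,-5,0,0,0.13]

```text
time_s: 38.5
position: [0.5222, 0.1963, 0.1064]
tool_rot: [-0.608, -0.36, 0.609, -0.36]
contact_force: [-0.7, -0.3, 0.4]
opening: 0.0597
```

jog_arm:
  series:
    - [0.4,-15,0,0,0]
    - [0.4,-30,0,0,0]
    - [0.4,-50,0,0,0]
    - [0.4,-75,0,0,0]
    - [0.4,-100,0,0,0]
    - [0.4,-125,0,0,0]
    - [0.4,-150,0,0,0]
    - [0.4,-160,0,0,0]
    - [0.4,-160,0,0,0]
    - [0.4,-160,0,0,0]

```text
time_s: 39.75
position: [0.522, 0.1962, 0.2654]
tool_rot: [-0.608, -0.36, 0.609, -0.36]
contact_force: [0.6, 0.1, -0.1]
opening: 0.06
```

```bash
python3 q.py; python3 mk.py .120;  python3 - <<'E'
from h import *
s=capture("scene")
crop(s,255,195,325,260,11,"pics/s16.png")
E
```

```text
t 39.75 p [0.522  0.1962 0.2654] j6 0.77 F [ 0.6  0.1 -0.1] T [ 0.026 -0.028 -0.036] op 0.06 yawz -118.76 down [-1.7e-03 -5.0e-04 -1.0e+00]
F tool [ 0.1  0.4 -0.4] T tool [0.036 0.036 0.012]
scene red [302.8  226.57] 115.0 [0.5032 0.2057 0.084 ] rad mm 21.3 ang 152.9
top red [208.86 165.  ] 7.0 [0.5688 0.1637 0.084 ] rad mm 56.7 ang -34.8
```

View pics/s16.png

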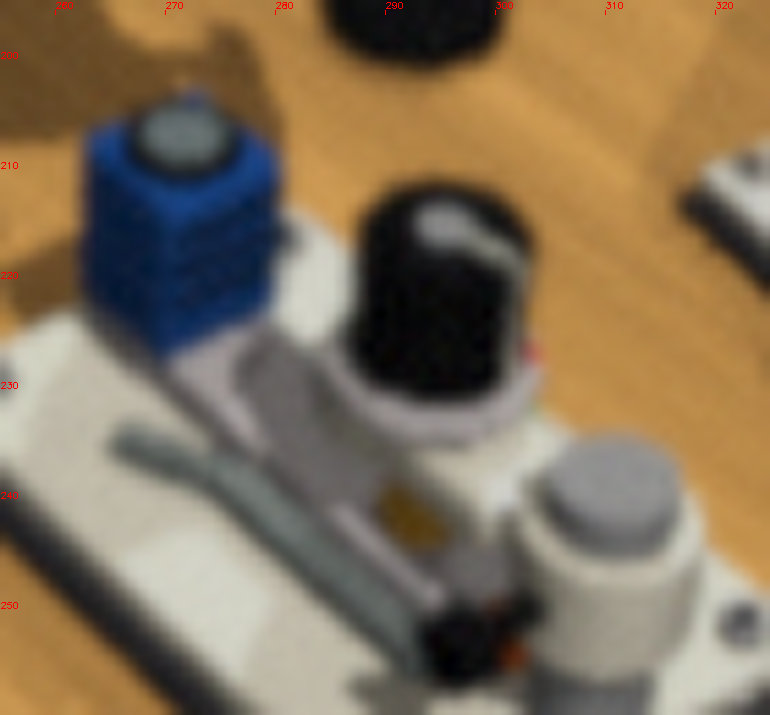

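```bash
python3 - <<'E'
from h import *
print(delta([.40,-.18,.30]))
E
```

```text
[array([-34.21,  73.99, 388.53])]
```

jog_arm:
  series:
    - [0.4,-5,7,39,0]
    - [0.4,-10,15,78,0]
    - [0.4,-15,22,117,0]
    - [0.4,-20,30,156,0]
    - [0.4,-25,37,195,0]
    - [0.4,-30,44,234,0]
    - [0.4,-34,52,272,0]
    - [0.4,-34,59,311,0]
    - [0.4,-34,67,350,0]
    - [0.4,-34,74,388,0]

```text
time_s: 41.15
position: [0.4, -0.1805, 0.3001]
tool_rot: [-0.608, -0.36, 0.609, -0.36]
contact_force: [1.0, -1.0, -0.0]
opening: 0.0601
```

```bash
python3 - <<'E'
from h import *
st(); t=capture("top"); s=capture("scene")
crop(t,165,155,255,220,8,"pics/t17.png"); crop(t,180,165,215,200,20,"pics/t17b.png"); cv2.imwrite("pics/t17full.png",t["pixels"]); cv2.imwrite("pics/s17full.png",s["pixels"])
ax=np.array([.5222,.196])
print("axis",proj(t,[*ax,.12]),proj(t,[*ax,.084]))
for a in range(80,170,10): print(a,proj(t,[ax[0]+.021*np.cos(np.radians(a)),ax[1]+.021*np.sin(np.radians(a)),.120]).round(1),proj(t,[ax[0]+.021*np.cos(np.radians(a)),ax[1]+.021*np.sin(np.radians(a)),.084]).round(1))
E
```

```text
t 41.15 p [ 0.4    -0.1805  0.3001] j6 -0.039 F [ 1. -1. -0.] T [-0.043 -0.011  0.017] op 0.0601 yawz -118.76 down [-6.e-04  4.e-04 -1.e+00]
axis [193.19625379 181.19136255] [195.56089802 183.33414846]
80 [184.7 179.7] [187.4 181.9]
90 [184.5 181.2] [187.2 183.3]
100 [184.6 182.6] [187.3 184.7]
110 [185.  184.1] [187.6 186.1]
120 [185.6 185.5] [188.2 187.5]
130 [186.4 186.7] [189.  188.7]
140 [187.5 187.8] [190.  189.7]
150 [188.7 188.6] [191.2 190.5]
160 [190.  189.3] [192.5 191.2]
```

View pics/t17.png

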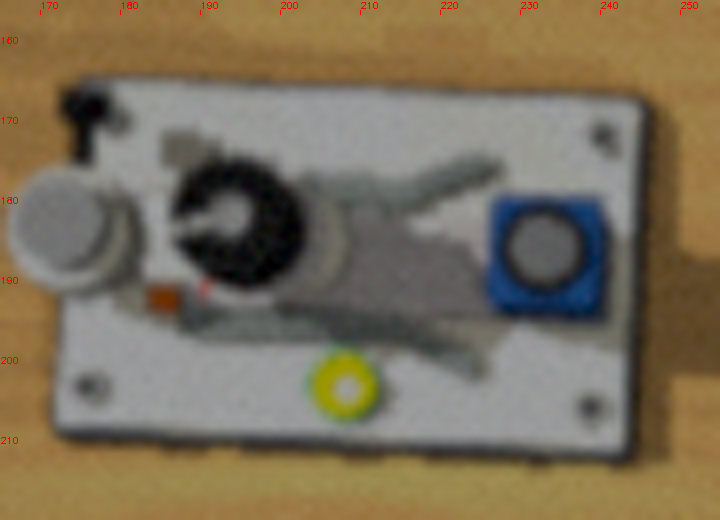

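View pics/t17b.png

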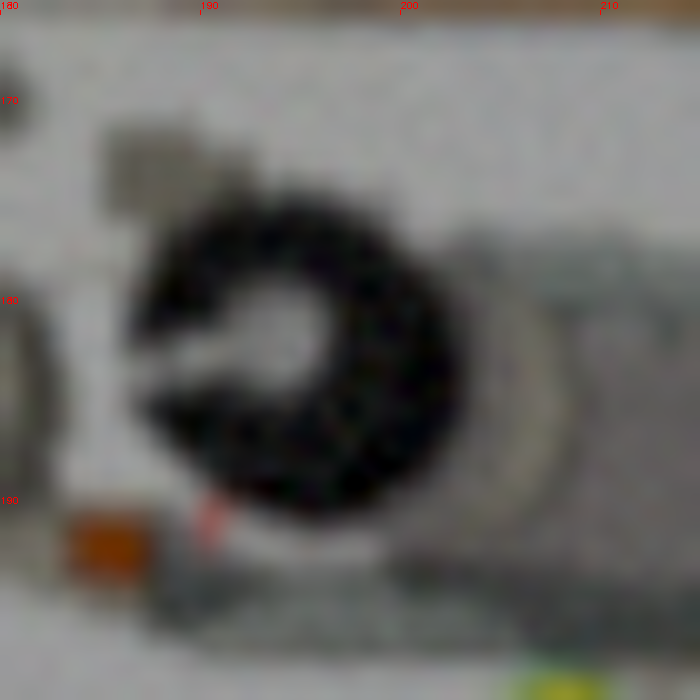

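View pics/t17full.png

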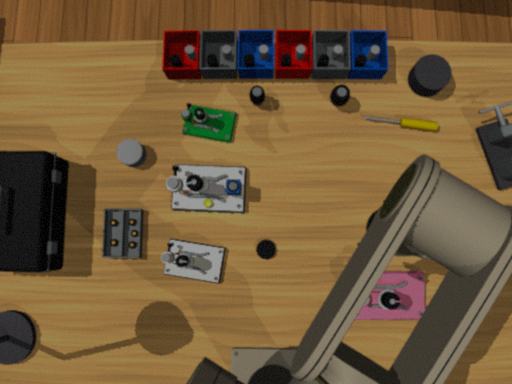

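```bash
python3 - <<'E'
from h import *
t=capture("top")
hsv=cv2.cvtColor(t["pixels"],cv2.COLOR_BGR2HSV)
m=((hsv[...,0]>95)&(hsv[...,0]<130)&(hsv[...,1]>110)).astype(np.uint8)*255
roi=np.zeros_like(m); roi[172:202,220:246]=255; m&=roi
r=cv2.minAreaRect(max(cv2.findContours(m,0,2)[0],key=cv2.contourArea)); print(r, onz(t,*r[0],.084), "expected",proj(t,[.5174,.105,.084]))
a=cv2.imread("pics/top0.png").astype(int); d=np.abs(a-t["pixels"]).sum(2).max
for n,(u,v) in dict(level=(207,203),cw=(131,152),ea=(257,95),eb=(340,95),lens=(266,249),drv=(415,124)).items():
    print(n,np.abs(a-t["pixels"])[v-12:v+12,u-14:u+14].mean().round(2))
E
```

```text
((233.0, 187.0), (14.0, 14.0), 90.0) [0.5134513  0.10230025 0.084     ] expected [231.93839292 185.42025985]
level 8.83
cw 5.03
ea 5.43
eb 6.16
lens 4.59
drv 3.55
```

```bash
python3 - <<'E'
from rig import *
print(hand_in())
E
```

```text
the job is handed in; nothing more can be done
None
```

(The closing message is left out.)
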